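# Seat the tapered canister on the bench mixer

### The arm

A 7-joint arm with a two-finger parallel gripper is mounted at the origin on a cart in front of the work surface, level with it; the furniture and walls round the work are solid. World frame = base frame: x ahead of the robot, y to its left, z up, the work surface at z = 0. Lengths are in m, angles in rad, forces in N, time in s.
With the tool pointing down it reaches from about 0.4 to 0.875 m from the base axis. Payload 19.3 kg.
Tool frame: the origin (TCP) lies between the finger pads; the fingertips stand 17 mm ahead of it and the grasp point (between the pads) lies 2 mm behind it; x points along the fingers, y is the direction in which the jaws open and shut, and the axes are right-handed (so a half turn about x gives the same grasp; the last joint's range is limited). The gripper opens to 85 mm and grips with 20 to 120 N. Pads are 22 mm wide; open, the fingers measure 114 mm over their backs; the gripper's body (76 mm by 85 mm) begins 54 mm behind the grasp point. The pads swing forward as they close: fully open they stand 13 mm farther back than shut.
Start: joints at [-1.38, 0.521, -0.036, 1.599, 0.021, 1.021, -0.113], TCP at [0.161, 0.604, 0.215] pointing down, gripper open.
Joint ranges: [-2.91, 2.91], [-0.3, 2.13], [-1.5, 1.42], [0.17, 2.43], [-1.26, 4.41], [0.16, 1.93], [-2.52, 2.52]. Speed limits (rad/s): [1.89, 1.89, 2.39, 2.39, 3.01, 3.01, 3.01].

### API

Orientations are given as [roll, pitch, yaw] about the fixed x, y, z axes, in that order (R = Rz(yaw) Ry(pitch) Rx(roll)).
In Python, from workcell import bot gives the robot as it stands.
- The arm moves only by the shell command python3 -m creep 'ROWS' [FORCE]. ROWS is JSON, a list of rows, each an object of numbers: "wx", "wy", "wz": the turn, a rotation vector about the tool's x, y, z in degrees; "tx", "ty", "tz": the shift along the tool's x, y, z in m; "claw": the closure, from 0 (fully open) to 1 (shut). A call has 1 to 8 rows; each row is the pose to reach, as a shift and turn from the pose measured when the call began, along the tool's axes at that moment; what a row does not reach only later rows make up. A row lasts 1/10 s, in which the tool goes at most 50 mm and 8.59 degrees, less where a joint would pass 70% of its speed; a pose out of reach is approached as far as the arm can. A call with a gripper value outside its range is refused whole. The fingers move at their own pace and stop on an object; FORCE is the grip in N (left out, the last holds). Time passes only in rows, so rows that repeat a pose let the fingers close. It gives the time, the measured TCP pose, the force and the opening at its end, in the units of the state.
- bot.observe(): the state, without advancing time (a new reading comes with each control period).
- bot.grab_frame(name): name is "scene" or "top"; returns the picture (420x560x3 uint8, blue, green, red); there is no depth.
- bot.get_calibration(name): a dict with "fx", "fy", "cx", "cy" (pixels), "R" (3x3) and "t" (3): a world point X has camera coordinates R X + t. Camera axes: x right, y down, z forward; pixel columns grow to the right and rows downward; lengths in m; the calibration is good to about 2 mm. A picture is of the moment at which its call begins. get_calibration takes no time and is no camera call.
- bot.job_done(): hands the job in, once; it reports no verdict.
The state is a dict: "clock": time; "qpos": joint angles; "qd": joint speeds; "joint_efforts": joint torques, N m; "position": TCP position; "tool_rot": TCP orientation; "force": force on the tool from outside, world axes, zero at the start; "moment": the same for the moment, N m; "grip_width": finger opening in m.
Only numpy, scipy, OpenCV 4.12 (cv2) and the standard library are available. Lean on these libraries where they do the work, as an engineer would, in place of code of your own. Each camera call takes 0.05 s, during which the arm holds its last target.

### The job

Put the canister with the tapered body into the bench mixer's tapered socket, turning it gently until the drive blade down in the socket finds the gap between its feet and it drops fully home, upright, and let go of it. Then swing the mixer's weighted hold-down arm over so that it rests on the canister's lid. Don't ram the canister into the mixer, and leave the straight-sided canister, the loose tape roll and the sanding block where they are.

Things in the scene. Friction and masses are not known exactly. Their poses are not given: they have to be found in the camera images.
- taper_centre (a point): Centre, 52 mm above the underside, of the loose canister with the tapered aluminium body; z up; 105 mm tall, 0.35 to 0.6 kg. Body: polished cone, 76 mm across at 11 mm height, 112 mm at 50 mm. Flat grey lid 118 mm across, its top at 64 mm. Beneath: two black feet 12 mm high, 44 mm long in x, 48 mm over all in y, with a straight gap between them 13 mm wide that runs along x through the middle.
- taper_grip (a point): Centre of the upright black grip block on the middle of the tapered canister's lid, 84 mm above the canister's underside: 44 mm long along x, 16 mm thick along y, 41 mm high, its top 105 mm above the underside. It points the same way as the gap under the canister (a half turn makes no difference).
- straight_centre (a point): Centre, 52 mm above the underside, of another loose canister with the same lid, grip and height but a straight cylindrical body 104 mm across. It does not fit the socket: bystander. The two canisters stand left and right of the mixer, either way round.
- seat (a point): On the upright axis of the mixer's socket, 86 mm above the table: where taper_centre is when the tapered canister is fully home. The mixer is fixed: grey plate 215 x 170 mm, tapered aluminium ring with a mouth 105 mm wide inside, rim 76 mm above the table. Its x points from the socket to the pivot post of the hold-down arm (100 mm from the axis, post top 122 mm above the table).
- blade_top (a point): Middle of the top edge of the drive blade, on the socket axis, 43 mm above the table. Blade 36 mm long, 6 mm thick, on a stiff spindle. Its direction is NOT reported: anywhere within 0.6 rad either way of the seat's x (this point's axes are the seat's). A canister stands on it 9 mm too high until gap and blade agree within about 0.15 rad; then it can drop home.
- hold_arm (a joint): Hinge of the weighted hold-down arm, rad. About 1.95 (start): raised, leaning back against its stop, away from the socket. Above about 1.6 it falls back; pushed below about 1.5 it falls slowly by its own weight onto the lid. 0: level, resting on the lid of a canister fully home; about 0.15 on one standing 9 mm too high; -0.15 with none.
- hold_tip (a point): Tip of the hold-down arm, a steel bar 12 mm wide and 8 mm thick (16 mm wide at the tip), 63 mm from its hinge axis, which lies parallel to the seat's y, 100 mm along the seat's x from the socket axis, 112 mm above the table. Raised, the tip stands about 170 mm above the table. It is easily pushed over from behind, the side away from the socket. A rubber pad 14 mm long meets the lid.
- tape_centre (a point): Centre of a loose roll of cream tape lying flat, 104 mm across, 25 mm high; bystander.
- block_centre (a point): Centre of a loose sanding block, 62 x 115 x 31 mm; bystander.
Things that resemble listed ones, but are neither listed nor needed, are in the scene too. Leave any yellow look-alike of the part that bears taper_centre alone.

How it is judged:
On the way:
1. the tapered canister is fully home in the socket and let go, while the arm is still up (horizontal distance between taper_centre and seat below 0.004 m and z of taper_centre in the frame of seat below 0.004 m and angle between taper_centre's own z axis and vertical below 0.06 rad and contact force between the fingers and taper_can below 0.05 N and value of joint hold_arm above 1 rad), for 0.2 s.
At the end, for the whole second after the job is handed in: The tapered canister is fully home in the socket (centre within 4 mm of the seat point sideways and in height, upright within 0.06 rad), at rest and released, and the hold-down arm lies level on its lid (hinge within 0.08 rad of 0) (horizontal distance between taper_centre and seat below 0.004 m and z of taper_centre in the frame of seat between -0.004 and 0.004 m and angle between taper_centre's own z axis and vertical below 0.06 rad and value of joint hold_arm between -0.08 and 0.08 rad and linear speed of taper_can below 0.01 m/s); the robot touches nothing.
It fails at once if the canister is rammed into the mixer (more than 60 N) (contact force between taper_can and mixer above 60 N).
It fails at once if the straight canister is moved or tipped (distance of straight_centre from where it was at the start of the episode above 0.03 m).
It fails at once if the tape roll or the sanding block is moved (distance of any of tape_centre, block_centre from where it was at the start of the episode above 0.03 m).
It also fails if it takes over 72 s, if anything falls off the work surface, if the arm or the gripper's body presses on something with over 40 N, if the wrist force passes 120 N, or if a joint passes its speed limit or range.

## Working session

There is one attempt and no reset: what is moved stays moved. The work goes in short steps, Python scripts to look and compute and a shell command to move; the robot and the scene stay as the last step left them, time stands still between calls to the robot, and variables do not carry over. Pictures are saved under pics/ and viewed, and the job is handed in when it is done.

```bash
ls; mkdir -p pics; python3 - <<'E'
from workcell import bot
import cv2,numpy as np
for n in("scene","top"):
    im=bot.grab_frame(n); cv2.imwrite(f"pics/{n}0.png",im)
    c=bot.get_calibration(n); print(n,c)
o=bot.observe(); print(o)
E
```

```text
pics
scene {'fx': 450.3752760445417, 'fy': 450.3752760445417, 'cx': 284.4723071003764, 'cy': 207.38722493088088, 'R': array([[ 0.75057459, -0.66044346,  0.02126565],
       [-0.39380453, -0.47292656, -0.7881995 ],
       [ 0.5306183 ,  0.583228  , -0.61505229]]), 't': array([-0.38475365,  0.27328271,  0.8376504 ])}
top {'fx': 503.6555978205143, 'fy': 503.6555978205143, 'cx': 288.64547045478986, 'cy': 205.20651843839062, 'R': array([[-0.00453058, -0.99982536, -0.01813056],
       [-0.99653768,  0.00601941, -0.08292418],
       [ 0.08301883,  0.01769209, -0.99639092]]), 't': array([0.0153753 , 0.53353458, 1.20839319])}
{'clock': 0.1, 'qpos': array([-1.3801939 ,  0.52197027, -0.03633233,  1.59990278,  0.02125276,
        1.02109773, -0.11280082]), 'qd': array([ 0.00121901, -0.0007761 ,  0.00148807,  0.00114502,  0.00126163,
       -0.00142678,  0.00129764]), 'joint_efforts': array([ 2.81552864e-03, -9.28483844e+01,  1.98380426e+00, -3.70531940e+01,
        1.81432319e-02,  5.20671951e-03, -9.26096686e-05]), 'position': array([0.16112821, 0.60356952, 0.21439064]), 'tool_rot': array([-1.45946001,  1.5698042 , -1.72024327]), 'force': array([-0.15190755,  0.19253209, -0.40782927]), 'moment': array([ 0.06026409,  0.05859853, -0.02581536]), 'grip_width': 0.08543619700730955}
```

View pics/scene0.png

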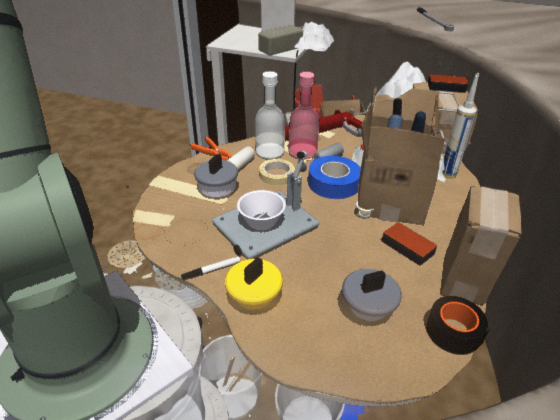

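View pics/top0.png

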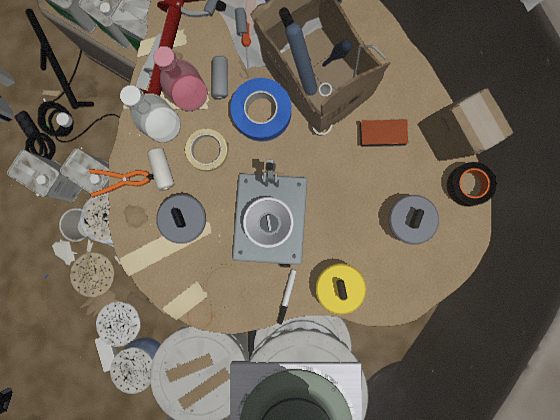

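```bash
python3 - <<'E'
import cv2,numpy as np
s=cv2.imread("pics/scene0.png");t=cv2.imread("pics/top0.png")
a=cv2.resize(s[145:205,185:255],(400,300),interpolation=cv2.INTER_CUBIC)
b=cv2.resize(s[262:327,332:410],(400,300),interpolation=cv2.INTER_CUBIC)
c=cv2.resize(t[185:255,145:215],(400,300),interpolation=cv2.INTER_CUBIC)
d=cv2.resize(t[185:260,230:310],(400,300),interpolation=cv2.INTER_CUBIC)
cv2.imwrite("pics/crop1.png",np.vstack([np.hstack([a,b]),np.hstack([c,d])]))
E
```

```text
(no output)
```

View pics/crop1.png

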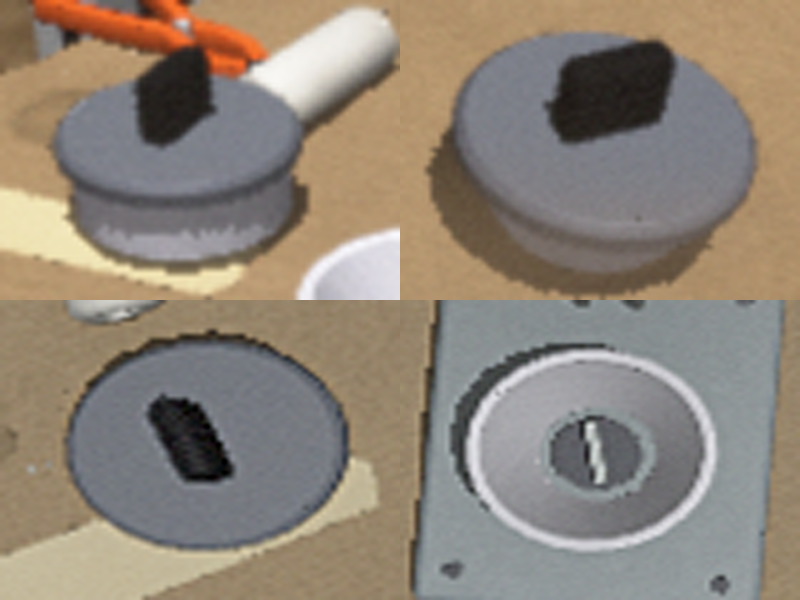

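Candidates for the tapered canister: grey left (top 180,218 / scene 217,178), grey right (top 414,219 / scene 371,293), yellow look-alike (top 341,289). In the crop, the left one has a straight wall and the right one narrows below the lid. So the right one is the target. The blade shows as a bright streak at about (268,223) in top.

```bash
cat > h.py <<'E'
import cv2,numpy as np
from workcell import bot
C={n:bot.get_calibration(n) for n in("scene","top")}
def ray(n,u,v,z):
    c=C[n];d=np.array([(u-c['cx'])/c['fx'],(v-c['cy'])/c['fy'],1.]);R=c['R']
    o=-R.T@c['t'];w=R.T@d
    return o+w*((z-o[2])/w[2])
def proj(n,X):
    c=C[n];p=c['R']@np.asarray(X,float)+c['t'];return p[0]/p[2]*c['fx']+c['cx'],p[1]/p[2]*c['fy']+c['cy']
def pts(n,m,z,off=(0,0)):
    v,u=np.nonzero(m);return np.array([ray(n,a+off[0],b+off[1],z) for a,b in zip(u,v)])[:,:2]
E
python3 - <<'E'
from h import *
t=cv2.imread("pics/top0.png");s=cv2.imread("pics/scene0.png")
def big(m):
    k,l,st,c=cv2.connectedComponentsWithStats(m.astype(np.uint8));i=1+np.argmax(st[1:,4]);return l==i
def hull_circle(n,m,z):
    cs,_=cv2.findContours(m.astype(np.uint8),cv2.RETR_EXTERNAL,cv2.CHAIN_APPROX_NONE)
    c=max(cs,key=cv2.contourArea);h=cv2.convexHull(c)[:,0,:]
    c=c[:,0,:]
    w=np.array([ray(n,a,b,z)[:2] for a,b in c]).astype(np.float32)
    (e,ax,an)=cv2.fitEllipse(w);return e,ax
hs=cv2.cvtColor(t,cv2.COLOR_BGR2HSV).astype(int); b=t.astype(int)
# lid: bluish grey
for nm,im,n,(x0,x1,y0,y1) in(("tapT",t,"top",(380,450,185,255)),("strT",t,"top",(145,215,185,255)),("tapS",s,"scene",(335,408,262,327))):
    i=im[y0:y1,x0:x1].astype(int)
    m=(i[...,0]-i[...,2]>2)
    dark=i.max(2)<55
    mm=np.zeros(im.shape[:2],bool);mm[y0:y1,x0:x1]=m
    mm=big(mm)
    print(nm,mm.sum(),hull_circle(n,mm,0.062))
    if n=="top":
        d=np.zeros(im.shape[:2],bool)
        d[y0:y1,x0:x1]=dark
        e=cv2.erode(cv2.morphologyEx(mm.astype(np.uint8),cv2.MORPH_CLOSE,np.ones((25,25))),np.ones((11,11)))>0
        d&=e;d=big(d)
        P=pts(n,d,.105);c=P.mean(0);w,V=np.linalg.eigh(np.cov((P-c).T));print(" grip",d.sum(),c,np.sqrt(w*12),np.degrees(np.arctan2(V[1,1],V[0,1])))
cv2.imwrite("pics/c2.png",np.hstack([cv2.resize(t[195:245,388:440],(390,375),interpolation=cv2.INTER_NEAREST),cv2.resize(t[200:250,243:295],(390,375),interpolation=cv2.INTER_NEAREST)]))
cv2.imwrite("pics/c3.png",cv2.resize(t[150:275,225:315],(576,600*125//125*1),interpolation=cv2.INTER_CUBIC))
E
```

```text
tapT 1603 ((0.49590954184532166, -0.2819325625896454), (0.11192689836025238, 0.11281304061412811))
 grip 145 [ 0.49597833 -0.27641474] [0.02128253 0.04493019] 153.24429383138923
strT 1737 ((0.5007343888282776, 0.2671649158000946), (0.11240971088409424, 0.11428634077310562))
 grip 171 [0.50099424 0.26421883] [0.02018024 0.04486483] -154.80708605135524
tapS 1227 ((0.49663233757019043, -0.2783816456794739), (0.09171485155820847, 0.11084964126348495))
```

View pics/c2.png

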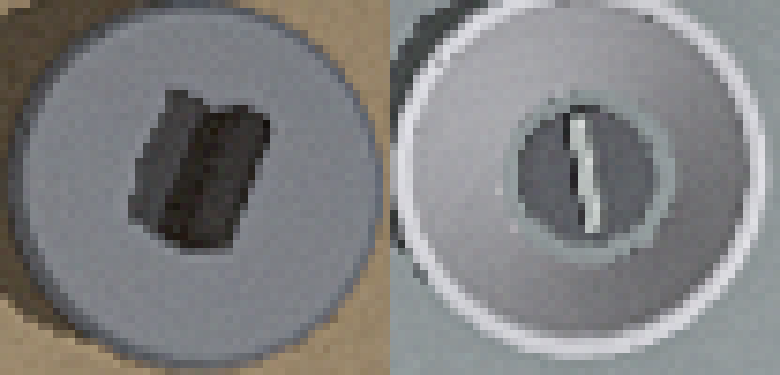

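```bash
python3 - <<'E'
from h import *
t=cv2.imread("pics/top0.png");s=cv2.imread("pics/scene0.png")
cv2.imwrite("pics/c4.png",np.hstack([cv2.resize(t[150:275,225:315],(400,556),interpolation=cv2.INTER_CUBIC),cv2.resize(s[145:260,207:327],(400,556),interpolation=cv2.INTER_CUBIC)]))
E
```

```text
(no output)
```

View pics/c4.png

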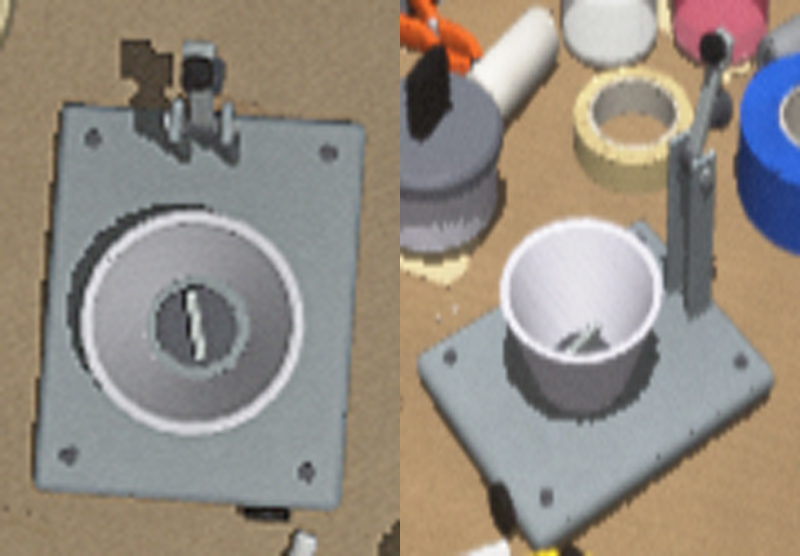

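```bash
python3 - <<'E'
from h import *
t=cv2.imread("pics/top0.png");s=cv2.imread("pics/scene0.png")
def circ(n,m,z,inner=False):
    cs,_=cv2.findContours(m.astype(np.uint8),cv2.RETR_EXTERNAL,cv2.CHAIN_APPROX_NONE)
    c=max(cs,key=cv2.contourArea)[:,0,:]
    e=cv2.fitEllipse(c.astype(np.float32)); 
    w=np.array([ray(n,a,b,z)[:2] for a,b in c],np.float32); return cv2.fitEllipse(w)[:2],e[0]
# ring rim (bright)
for n,im,(x0,x1,y0,y1),th in(("top",t,(238,300,192,255),175),("scene",s,(232,290,185,232),175)):
    m=np.zeros(im.shape[:2],bool);g=im.min(2);m[y0:y1,x0:x1]=g[y0:y1,x0:x1]>th
    k,l,st,c=cv2.connectedComponentsWithStats(m.astype(np.uint8));m=l==1+np.argmax(st[1:,4])
    print(n,circ(n,m,.076))
# blade
g=t.min(2);m=np.zeros(g.shape,bool);m[210:236,258:278]=g[210:236,258:278]>150
k,l,st,c=cv2.connectedComponentsWithStats(m.astype(np.uint8));m=l==1+np.argmax(st[1:,4])
P=pts("top",m,.043);c=P.mean(0);w,V=np.linalg.eigh(np.cov((P-c).T));print("blade",m.sum(),c,np.sqrt(w*12),np.degrees(np.arctan2(V[1,1],V[0,1])))
# plate corners via saturation/hue mask
i=t.astype(int);p=((i[...,0]-i[...,2]>4)&(i.max(2)>95)).astype(np.uint8);q=np.zeros_like(p);q[160:275,225:315]=p[160:275,225:315]
k,l,st,c=cv2.connectedComponentsWithStats(q);m=(l==1+np.argmax(st[1:,4]))
cs,_=cv2.findContours(m.astype(np.uint8),cv2.RETR_EXTERNAL,cv2.CHAIN_APPROX_NONE);c=max(cs,key=cv2.contourArea)[:,0,:]
W=np.array([ray("top",a,b,.015)[:2] for a,b in c],np.float32);print("plate",cv2.minAreaRect(W))
# grip top face: print gray values
print(t[204:232,403:426].max(2))
E
```

```text
top (((0.4898279011249542, 0.06013757362961769), (0.11370586603879929, 0.11422649770975113)), (267.9309997558594, 222.2288055419922))
scene (((0.4890676736831665, 0.061460983008146286), (0.11492195725440979, 0.11651487648487091)), (260.9269714355469, 204.55892944335938))
blade 57 [0.5151761  0.07546913] [0.01543084 0.03504657] 113.6652019365405
plate ((0.5051971673965454, 0.059540048241615295), (0.16808517277240753, 0.2199569046497345), 85.83975982666016)
[[129 133 133 133 128 130 128 131 130 135 129 131 133 128 131 129 132 130
  135 133 134 132 128]
 [133 128 133 134 131 137 131 135 139 138 139 135 132 134 132 135 131 128
  134 132 133 128 133]
 [130 134 131 132 132 134 137 123 126 127 136 139 133 134 135 133 132 135
  138 129 136 130 135]
 [132 130 133 135 129 135 138  68  52  53 120 123 138 136 134 136 136 137
  137 137 131 127 133]
 [135 133 133 132 135 136 145  72  60  62  61  52 121 135 133 131 125 123
  129 139 131 134 132]
 [134 136 133 127 135 137 132  75  60  65  69  63  59 104  87  70  41  45
   93 124 131 138 130]
 [131 127 130 129 131 141  77  61  69  69  71  56  38  31 
[... 1376 characters left out ...]
137 135 132 133 137]
 [133 135 142 144  97  68  40  35  46  33  46  51  58  54  58  44  88 138
  136 133 135 134 132]
 [134 137 136 139 142 109  76  33  30  35  48  42  42  49  48  40 113 141
  134 136 133 129 135]
 [136 130 137 136 138 143 127  91  69  37  32  38  38  44  57  66 139 136
  135 136 128 135 132]
 [136 135 134 133 134 137 139 148 128  95  85  95  92 101 105 114 135 136
  136 131 131 135 133]
 [133 135 133 133 132 133 131 137 135 143 145 145 145 141 143 141 135 131
  133 133 137 132 133]
 [134 133 133 130 136 132 136 132 135 138 135 135 135 134 136 133 135 132
  135 138 135 133 133]
 [133 135 132 134 137 137 133 135 135 133 136 138 135 139 134 138 134 132
  133 135 133 133 132]]
```

```bash
python3 - <<'E'
from h import *
print("grip top",ray("top",417.7,218.2,.105), "tape/...")
s=cv2.imread("pics/scene0.png");t=cv2.imread("pics/top0.png")
# blade restricted to socket floor
g=t.min(2);m=np.zeros(g.shape,bool);m[213:233,262:275]=g[213:233,262:275]>150
v,u=np.nonzero(m);print(len(u),list(zip(u,v)))
P=pts("top",m,.043);c=P.mean(0);w,V=np.linalg.eigh(np.cov((P-c).T));print("blade",c,np.sqrt(w*12),np.degrees(np.arctan2(V[1,1],V[0,1])))
# scene grip
print(proj("scene",[.496,-.281,.105]),proj("top",[.496,-.281,.105]),proj("top",[.496,-.281,.064]))
im=s.copy()
for yaw in(-17,):
  a=np.radians(yaw);R=np.array([[np.cos(a),-np.sin(a)],[np.sin(a),np.cos(a)]])
  for z,col in((.105,(0,255,0)),(.064,(0,0,255))):
   q=[[.022,.008],[.022,-.008],[-.022,-.008],[-.022,.008]]
   for n,i in(("scene",s),("top",t)):
     big=globals().setdefault('b'+n,cv2.resize(i,None,fx=8,fy=8,interpolation=cv2.INTER_NEAREST))
     pp=np.array([proj(n,[*(np.array([.496,-.281])+R@np.array(k)),z]) for k in q])
     cv2.polylines(big,[((pp+.5)*8).astype(int)],True,col,1)
cv2.imwrite("pics/c5.png",np.hstack([btop[195*8:245*8,390*8:440*8],bscene[262*8:312*8,346*8:396*8]]))
E
```

```text
grip top [ 0.4954436 -0.2809137  0.105    ] tape/...
34 [(np.int64(262), np.int64(213)), (np.int64(263), np.int64(213)), (np.int64(262), np.int64(214)), (np.int64(267), np.int64(216)), (np.int64(268), np.int64(216)), (np.int64(267), np.int64(217)), (np.int64(268), np.int64(217)), (np.int64(267), np.int64(218)), (np.int64(268), np.int64(218)), (np.int64(267), np.int64(219)), (np.int64(268), np.int64(219)), (np.int64(268), np.int64(220)), (np.int64(269), np.int64(220)), (np.int64(268), np.int64(221)), (np.int64(269), np.int64(221)), (np.int64(268), np.int64(222)), (np.int64(269), np.int64(222)), (np.int64(268), np.int64(223)), (np.int64(269), np.int64(223)), (np.int64(268), np.int64(224)), (np.int64(269), np.int64(224)), (np.int64(268), np.int64(225)), (np.int64(269), np.int64(225)), (np.int64(269), np.int64(226)), (np.int64(270), np.int64(226)), (np.int64(269), np.int64(227)), (np.int64(270), np.int64(227)), (np.int64(269), np.int64(228)), (np.int64(270), np.int64(228)), (np.int64(269), np.int64(229)), (np.int64(270), np.int64(229)), (np.int64(269), np.int64(230)), (np.int64(270), np.int64(230)), (np.int64(274), np.int64(232))]
blade [0.49080443 0.06145592] [0.01032924 0.04640816] -159.9033258458558
(np.float64(374.99906891119736), np.float64(273.51431034888355)) (np.float64(417.73195328565066), np.float64(217.95428883227476)) (np.float64(413.5831337839127), np.float64(218.96341119233193))
```

View pics/c5.png

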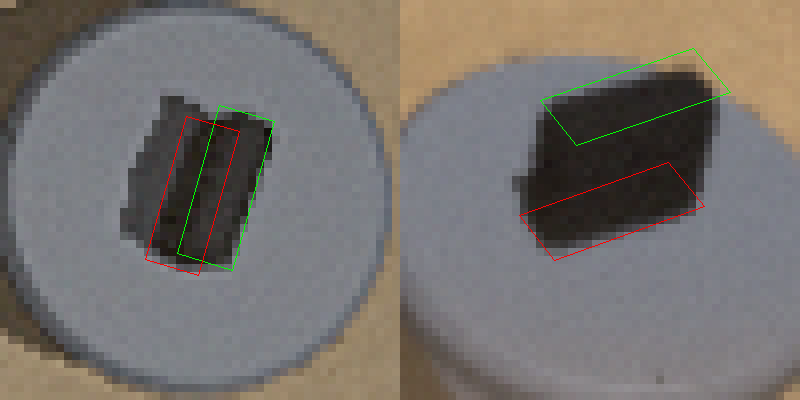

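```bash
cat >> h.py <<'E'
from scipy.spatial.transform import Rotation as Ro
def st():
    o=bot.observe();R=Ro.from_euler('xyz',o['tool_rot']);return o,R
def go(p,yaw,tilt=None):
    # yaw (deg): direction of the tool-y (jaw) axis in world; tool x down
    o,R=st();best=None
    for y in(yaw,yaw+180):
        a=np.radians(y);X=np.array([0,0,-1.]);Y=np.array([np.cos(a),np.sin(a),0]);T=Ro.from_matrix(np.array([X,Y,np.cross(X,Y)]).T)
        rv=np.degrees((R.inv()*T).as_rotvec());sh=R.inv().apply(np.array(p)-o['position'])
        print("jaw",y,"t",sh.round(4),"w",rv.round(2))
def info():
    o,R=st();Y=R.as_matrix()[:,1];print("clk",round(o['clock'],2),"p",o['position'].round(4),"jawyaw",np.degrees(np.arctan2(Y[1],Y[0])).round(2),"x",R.as_matrix()[:,0].round(3),"q",o['qpos'].round(2),"F",o['force'].round(1),"M",o['moment'].round(2),"w",round(o['grip_width'],4))
E
python3 -c "
from h import *
info();go([.45,.3,.26],73);go([.55,0,.26],73);go([.495,-.281,.26],73)"
```

```text
clk 0.1 p [0.1611 0.6036 0.2144] jawyaw 75.06 x [-0.    -0.001 -1.   ] q [-1.38  0.52 -0.04  1.6   0.02  1.02 -0.11] F [-0.2  0.2 -0.4] M [ 0.06  0.06 -0.03] w 0.0854
jaw 73 t [-0.0454 -0.2189  0.3574] w [2.06 0.01 0.06]
jaw 253 t [-0.0454 -0.2189  0.3574] w [-1.7794e+02 -9.0000e-02  1.0000e-02]
jaw 73 t [-0.0451 -0.4829  0.5314] w [2.06 0.01 0.06]
jaw 253 t [-0.0451 -0.4829  0.5314] w [-1.7794e+02 -9.0000e-02  1.0000e-02]
jaw 73 t [-0.0448 -0.7686  0.5507] w [2.06 0.01 0.06]
jaw 253 t [-0.0448 -0.7686  0.5507] w [-1.7794e+02 -9.0000e-02  1.0000e-02]
```

```bash
python3 -m creep '[{"tx":-0.045},{"tx":-0.045,"ty":-0.219,"tz":0.357},{"tx":-0.045,"ty":-0.219,"tz":0.357},{"tx":-0.045,"ty":-0.219,"tz":0.357},{"tx":-0.045,"ty":-0.219,"tz":0.357},{"tx":-0.045,"ty":-0.219,"tz":0.357},{"tx":-0.045,"ty":-0.219,"tz":0.357},{"tx":-0.045,"ty":-0.219,"tz":0.357}]'; python3 -c "
from h import *
info();go([.45,.3,.26],73);go([.55,0,.26],73)"
```

```text
clk 0.1 p [0.1611 0.6036 0.2144] jawyaw 75.06 x [-0.    -0.001 -1.   ] q [-1.38  0.52 -0.04  1.6   0.02  1.02 -0.11] F [-0.2  0.2 -0.4] M [ 0.06  0.06 -0.03] w 0.0854
jaw 73 t [-0.0454 -0.2189  0.3574] w [2.06 0.01 0.06]
jaw 253 t [-0.0454 -0.2189  0.3574] w [-1.7794e+02 -9.0000e-02  1.0000e-02]
jaw 73 t [-0.0451 -0.4829  0.5314] w [2.06 0.01 0.06]
jaw 253 t [-0.0451 -0.4829  0.5314] w [-1.7794e+02 -9.0000e-02  1.0000e-02]$[0]: bad value
```

```bash
python3 -m creep '[{"wx":0,"wy":0,"wz":0,"tx":-0.045,"ty":0,"tz":0,"claw":0},{"wx":0,"wy":0,"wz":0,"tx":-0.045,"ty":-0.05,"tz":0.08,"claw":0}]'; python3 -c "
from h import *
info();go([.45,.3,.26],73);go([.55,0,.26],73)"
```

```text
clock: 0.3
position: [0.1913, 0.5717, 0.2629]
tool_rot: [2.057, 1.565, 1.803]
force: [1.1, -0.5, -1.3]
grip_width: 0.0855
clk 0.3 p [0.1913 0.5717 0.2629] jawyaw 75.47 x [-0.001  0.006 -1.   ] q [-1.32  0.44 -0.03  1.61  0.01  1.09 -0.04] F [ 1.1 -0.5 -1.3] M [ 0.05 -0.04 -0.04] w 0.0855
jaw 73 t [ 0.0011 -0.1981  0.3186] w [ 2.47 -0.16 -0.29]
jaw 253 t [ 0.0011 -0.1981  0.3186] w [-177.53    0.44   -0.25]
jaw 73 t [-0.0007 -0.4634  0.4907] w [ 2.47 -0.16 -0.29]
jaw 253 t [-0.0007 -0.4634  0.4907] w [-177.53    0.44   -0.25]
```

All keys are needed. Now the swing, in two calls.

```bash
python3 -m creep '[{"wx":0,"wy":0,"wz":0,"tx":0,"ty":-0.198,"tz":0.319,"claw":0},{"wx":0,"wy":0,"wz":0,"tx":0,"ty":-0.198,"tz":0.319,"claw":0},{"wx":0,"wy":0,"wz":0,"tx":0,"ty":-0.198,"tz":0.319,"claw":0},{"wx":0,"wy":0,"wz":0,"tx":0,"ty":-0.198,"tz":0.319,"claw":0},{"wx":0,"wy":0,"wz":0,"tx":0,"ty":-0.198,"tz":0.319,"claw":0},{"wx":0,"wy":0,"wz":0,"tx":0,"ty":-0.198,"tz":0.319,"claw":0},{"wx":0,"wy":0,"wz":0,"tx":0,"ty":-0.198,"tz":0.319,"claw":0},{"wx":0,"wy":0,"wz":0,"tx":0,"ty":-0.198,"tz":0.319,"claw":0}]'; python3 -c "
from h import *
info();go([.55,0,.26],73);go([.495,-.281,.26],73)"
```

```text
clock: 1.1
position: [0.4533, 0.2957, 0.2611]
tool_rot: [1.938, 1.567, 1.68]
force: [-0.1, 0.3, 1.0]
grip_width: 0.0851
clk 1.1 p [0.4533 0.2957 0.2611] jawyaw 75.18 x [-0.     0.004 -1.   ] q [-0.76  0.34  0.09  1.77 -0.04  1.03  0.66] F [-0.1  0.3  1. ] M [ 0.   -0.   -0.01] w 0.0851
jaw 73 t [-2.000e-04 -2.611e-01  1.691e-01] w [ 2.18 -0.09 -0.23]
jaw 253 t [-2.000e-04 -2.611e-01  1.691e-01] w [-1.7782e+02  3.5000e-01 -1.4000e-01]
jaw 73 t [-0.0014 -0.5468  0.1878] w [ 2.18 -0.09 -0.23]
jaw 253 t [-0.0014 -0.5468  0.1878] w [-1.7782e+02  3.5000e-01 -1.4000e-01]
```

```bash
python3 -m creep '[{"wx":0,"wy":0,"wz":0,"tx":0,"ty":-0.261,"tz":0.169,"claw":0},{"wx":0,"wy":0,"wz":0,"tx":0,"ty":-0.261,"tz":0.169,"claw":0},{"wx":0,"wy":0,"wz":0,"tx":0,"ty":-0.261,"tz":0.169,"claw":0},{"wx":0,"wy":0,"wz":0,"tx":0,"ty":-0.261,"tz":0.169,"claw":0},{"wx":0,"wy":0,"wz":0,"tx":0,"ty":-0.261,"tz":0.169,"claw":0},{"wx":0,"wy":0,"wz":0,"tx":0,"ty":-0.261,"tz":0.169,"claw":0},{"wx":2.2,"wy":0,"wz":0,"tx":0,"ty":-0.261,"tz":0.169,"claw":0}]'; python3 -c "
from h import *
info();go([.495,-.281,.20],73)"
```

```text
clock: 1.8
position: [0.5505, -0.0052, 0.2597]
tool_rot: [2.018, 1.568, 1.715]
force: [-0.1, -0.8, 0.5]
grip_width: 0.0855
clk 1.8 p [ 0.5505 -0.0052  0.2597] jawyaw 72.65 x [-0.     0.003 -1.   ] q [-0.27  0.36  0.23  1.75 -0.1   1.04  1.26] F [-0.1 -0.8  0.5] M [0.02 0.1  0.03] w 0.0855
jaw 73 t [ 0.059  -0.2799  0.0293] w [-0.35 -0.06 -0.13]
jaw 253 t [ 0.059  -0.2799  0.0293] w [ 1.7965e+02 -2.1000e-01  1.0000e-01]
```

```bash
python3 -m creep '[{"wx":0,"wy":0,"wz":0,"tx":0,"ty":-0.28,"tz":0.029,"claw":0},{"wx":0,"wy":0,"wz":0,"tx":0,"ty":-0.28,"tz":0.029,"claw":0},{"wx":0,"wy":0,"wz":0,"tx":0,"ty":-0.28,"tz":0.029,"claw":0},{"wx":0,"wy":0,"wz":0,"tx":0,"ty":-0.28,"tz":0.029,"claw":0},{"wx":0,"wy":0,"wz":0,"tx":0,"ty":-0.28,"tz":0.029,"claw":0},{"wx":0,"wy":0,"wz":0,"tx":0,"ty":-0.28,"tz":0.029,"claw":0},{"wx":0,"wy":0,"wz":0,"tx":0.04,"ty":-0.28,"tz":0.029,"claw":0},{"wx":0,"wy":0,"wz":0,"tx":0.06,"ty":-0.28,"tz":0.029,"claw":0}]'; python3 -c "
from h import *
info();go([.495,-.281,.15],73)
im=bot.grab_frame('scene');cv2.imwrite('pics/s1.png',cv2.resize(im[150:330,240:480],(800,600)))"
```

```text
clock: 2.6
position: [0.4935, -0.2814, 0.1967]
tool_rot: [2.463, 1.567, 2.158]
force: [-0.4, 0.9, 0.1]
grip_width: 0.0852
clk 2.6 p [ 0.4935 -0.2814  0.1967] jawyaw 72.52 x [-0.002  0.003 -1.   ] q [ 0.2   0.47  0.3   1.78 -0.17  0.92  1.84] F [-0.4  0.9  0.1] M [ 0.03  0.02 -0.  ] w 0.0852
jaw 73 t [0.0467 0.0007 0.0014] w [-0.48 -0.17 -0.14]
jaw 253 t [0.0467 0.0007 0.0014] w [179.52  -0.22   0.27]
```

View pics/s1.png

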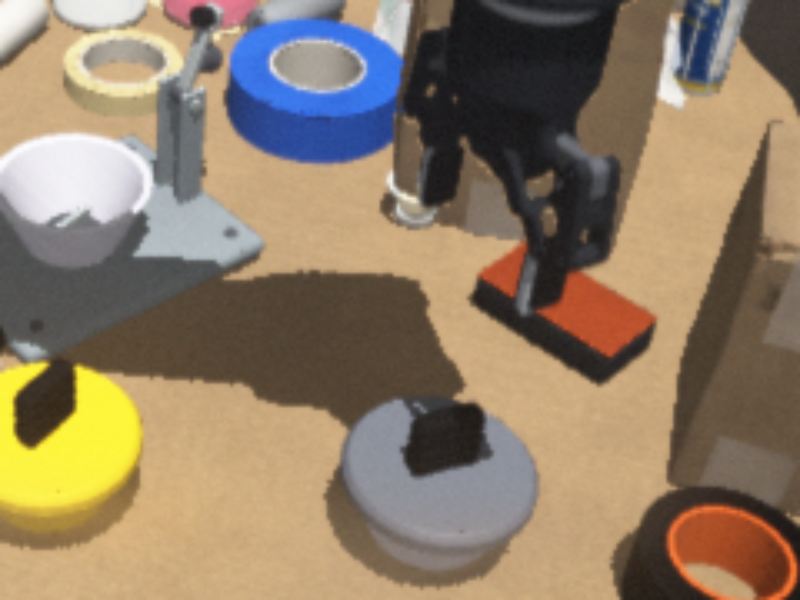

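```bash
python3 -m creep '[{"wx":-0.5,"wy":-0.2,"wz":-0.1,"tx":0.04,"ty":0.001,"tz":0.001,"claw":0},{"wx":-0.5,"wy":-0.2,"wz":-0.1,"tx":0.07,"ty":0.001,"tz":0.001,"claw":0},{"wx":-0.5,"wy":-0.2,"wz":-0.1,"tx":0.09,"ty":0.001,"tz":0.001,"claw":0},{"wx":-0.5,"wy":-0.2,"wz":-0.1,"tx":0.1,"ty":0.001,"tz":0.001,"claw":0},{"wx":-0.5,"wy":-0.2,"wz":-0.1,"tx":0.107,"ty":0.001,"tz":0.001,"claw":0},{"wx":-0.5,"wy":-0.2,"wz":-0.1,"tx":0.107,"ty":0.001,"tz":0.001,"claw":0}]'; python3 -c "
from h import *
info();go([.495,-.281,.09],73)
im=bot.grab_frame('scene');cv2.imwrite('pics/s2.png',cv2.resize(im[220:340,310:470],(800,600)))"
```

```text
clock: 3.25
position: [0.4937, -0.2788, 0.0874]
tool_rot: [2.763, 1.567, 2.468]
force: [0.7, -0.1, 0.6]
grip_width: 0.0853
clk 3.25 p [ 0.4937 -0.2788  0.0874] jawyaw 73.1 x [-0.003  0.002 -1.   ] q [ 0.24  0.62  0.24  1.87 -0.22  0.69  1.89] F [ 0.7 -0.1  0.6] M [ 0.01  0.03 -0.06] w 0.0853
jaw 73 t [-0.0026 -0.0017  0.0019] w [ 0.1  -0.18 -0.07]
jaw 253 t [-0.0026 -0.0017  0.0019] w [-1.799e+02  1.100e-01 -2.800e-01]
```

View pics/s2.png

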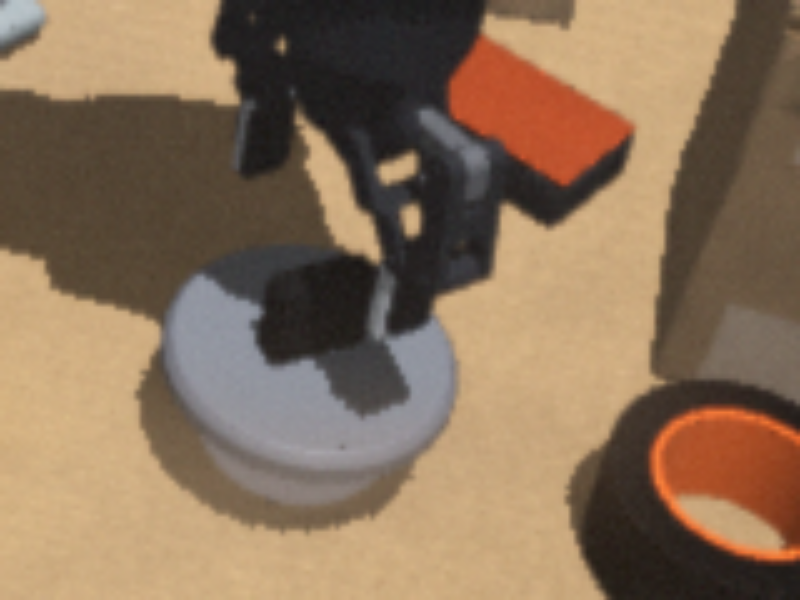

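```bash
python3 - <<'E'
from h import *
o,R=st()
for d in(.017,.004,-.01):
  for y in(.0427,-.0427):
    for z in (-.011,.011):
      p=proj("scene",o['position']+R.apply([d,y,z]));print(d,y,z,((np.array(p)-[310,220])*5).round())
E
```

```text
0.017 0.0427 -0.011 [225. 263.]
0.017 0.0427 0.011 [271. 247.]
0.017 -0.0427 -0.011 [342. 413.]
0.017 -0.0427 0.011 [390. 395.]
0.004 0.0427 -0.011 [229. 240.]
0.004 0.0427 0.011 [275. 225.]
0.004 -0.0427 -0.011 [348. 390.]
0.004 -0.0427 0.011 [396. 373.]
-0.01 0.0427 -0.011 [233. 216.]
-0.01 0.0427 0.011 [279. 201.]
-0.01 -0.0427 -0.011 [353. 365.]
-0.01 -0.0427 0.011 [402. 348.]
```

```bash
python3 -m creep '[{"wx":0,"wy":0,"wz":0,"tx":0,"ty":-0.0015,"tz":0.001,"claw":0.5},{"wx":0,"wy":0,"wz":0,"tx":0,"ty":-0.0015,"tz":0.001,"claw":0.5},{"wx":0,"wy":0,"wz":0,"tx":0,"ty":-0.0015,"tz":0.001,"claw":0.5},{"wx":0,"wy":0,"wz":0,"tx":0,"ty":-0.0015,"tz":0.001,"claw":0.5}]' 30; python3 -c "
from h import *
info();go([.495,-.281,.09],73)
im=bot.grab_frame('scene');cv2.imwrite('pics/s3.png',cv2.resize(im[220:340,310:470],(800,600)))"
```

```text
clock: 3.7
position: [0.4945, -0.2808, 0.0883]
tool_rot: [2.588, 1.569, 2.293]
force: [-0.4, -0.1, -0.6]
grip_width: 0.0428
clk 3.7 p [ 0.4945 -0.2808  0.0883] jawyaw 73.09 x [-0.001  0.002 -1.   ] q [ 0.24  0.62  0.24  1.86 -0.22  0.69  1.89] F [-0.4 -0.1 -0.6] M [-0.02  0.01 -0.06] w 0.0428
jaw 73 t [-0.0017 -0.0001  0.0005] w [ 0.09 -0.11 -0.07]
jaw 253 t [-0.0017 -0.0001  0.0005] w [-1.7991e+02  1.1000e-01 -1.7000e-01]
```

View pics/s3.png

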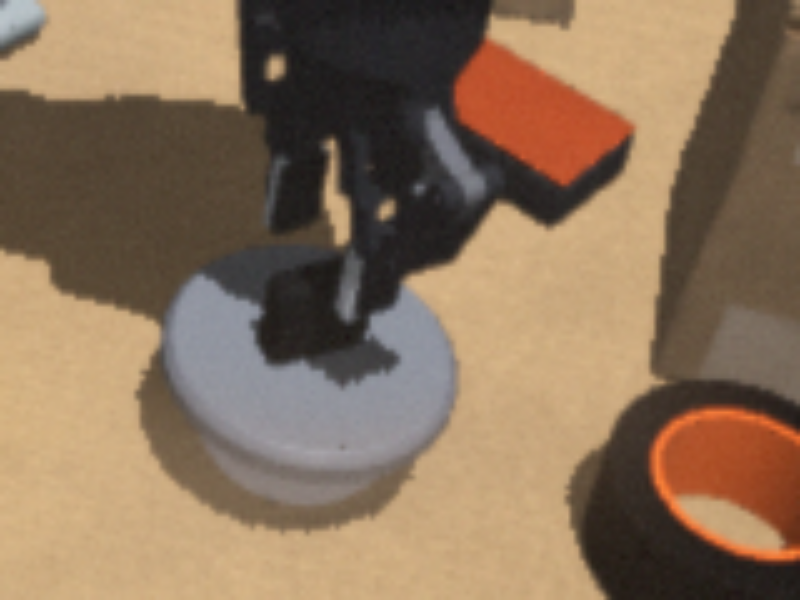

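```bash
python3 - <<'E'
from h import *
o,R=st()
for d in(.012,-.01):
  for y in(.0214,-.0214):
    for z in (-.011,.011):
      p=proj("scene",o['position']+R.apply([d,y,z]));print(d,y,z,((np.array(p)-[310,220])*5).round())
# block corners (image crop)
a=np.radians(-17);
for z in(.064,.105):
  for x,y in((.022,.008),(.022,-.008),(-.022,-.008),(-.022,.008)):
    p=proj("scene",[.495+x*np.cos(a)-y*np.sin(a),-.281+x*np.sin(a)+y*np.cos(a),z]);print(z,x,y,((np.array(p)-[310,220])*5).round())
E
```

```text
0.012 0.0214 -0.011 [259. 291.]
0.012 0.0214 0.011 [305. 275.]
0.012 -0.0214 -0.011 [318. 366.]
0.012 -0.0214 0.011 [365. 349.]
-0.01 0.0214 -0.011 [266. 253.]
-0.01 0.0214 0.011 [313. 237.]
-0.01 -0.0214 -0.011 [326. 328.]
-0.01 -0.0214 0.011 [374. 311.]
0.064 0.022 0.008 [344. 311.]
0.064 0.022 -0.008 [366. 338.]
0.064 -0.022 -0.008 [272. 371.]
0.064 -0.022 0.008 [251. 343.]
0.105 0.022 0.008 [359. 239.]
0.105 0.022 -0.008 [383. 266.]
0.105 -0.022 -0.008 [286. 300.]
0.105 -0.022 0.008 [264. 271.]
```

```bash
python3 - <<'E'
from h import *
im=bot.grab_frame('scene');c=im[245:305,350:410]
c=np.clip(c.astype(float)*2,0,255).astype(np.uint8)
t=bot.grab_frame('top');d=np.clip(t[180:260,380:460].astype(float)*1.5,0,255).astype(np.uint8)
cv2.imwrite('pics/s4.png',np.hstack([cv2.resize(c,(400,400),interpolation=0),cv2.resize(d,(400,400),interpolation=0)]))
E
```

```text
(no output)
```

View pics/s4.png

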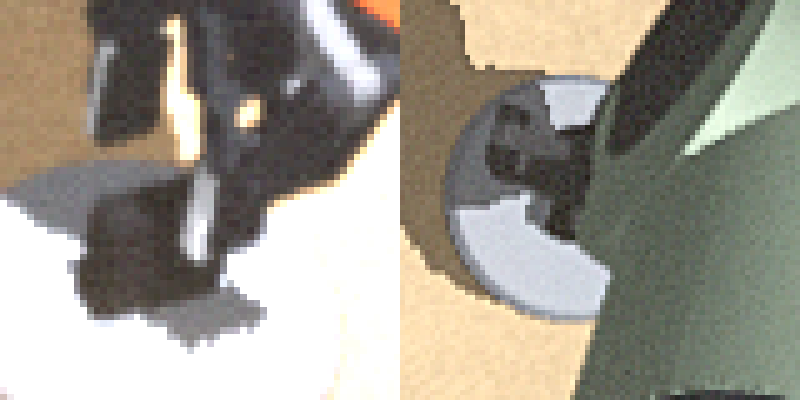

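```bash
python3 -m creep '[{"wx":0,"wy":0,"wz":0,"tx":0.004,"ty":0,"tz":0,"claw":0.5},{"wx":0,"wy":0,"wz":0,"tx":0.008,"ty":0,"tz":0,"claw":0.5},{"wx":0,"wy":0,"wz":0,"tx":0.008,"ty":0,"tz":0,"claw":0.5}]' 30; python3 - <<'E'
from h import *
info()
im=bot.grab_frame('scene');c=im[245:305,350:410]
c=np.clip(c.astype(float)*2,0,255).astype(np.uint8)
cv2.imwrite('pics/s5.png',np.hstack([cv2.resize(c,(500,500),interpolation=0)]))
E
```

```text
clock: 4.15
position: [0.4941, -0.2805, 0.0793]
tool_rot: [2.773, 1.567, 2.478]
force: [0.4, 1.0, 0.1]
grip_width: 0.0425
clk 4.15 p [ 0.4941 -0.2805  0.0793] jawyaw 73.1 x [-0.003  0.002 -1.   ] q [ 0.25  0.63  0.24  1.87 -0.23  0.67  1.89] F [0.4 1.  0.1] M [0.   0.08 0.05] w 0.0425
```

View pics/s5.png

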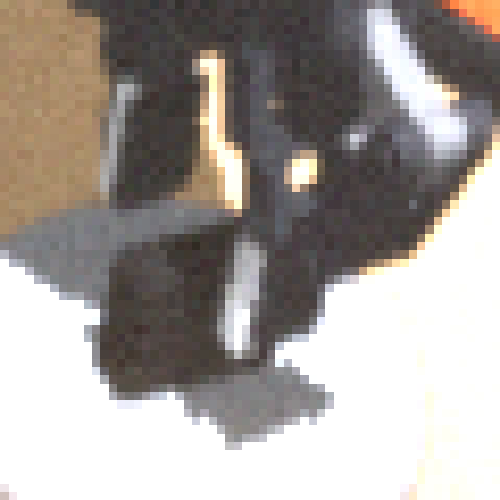

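```bash
python3 -m creep '[{"wx":0,"wy":0,"wz":0,"tx":0.003,"ty":0,"tz":0,"claw":0.5},{"wx":0,"wy":0,"wz":0,"tx":0.006,"ty":0,"tz":0,"claw":0.5},{"wx":0,"wy":0,"wz":0,"tx":0.006,"ty":0,"tz":0,"claw":0.5}]' 30; python3 - <<'E'
from h import *
info()
im=bot.grab_frame('scene');c=im[245:305,350:410]
c=np.clip(c.astype(float)*2,0,255).astype(np.uint8)
cv2.imwrite('pics/s6.png',np.hstack([cv2.resize(c,(500,500),interpolation=0)]))
E
```

```text
clock: 4.5
position: [0.4939, -0.2805, 0.0732]
tool_rot: [2.797, 1.567, 2.502]
force: [0.0, -0.6, -0.1]
grip_width: 0.0429
clk 4.5 p [ 0.4939 -0.2805  0.0732] jawyaw 73.09 x [-0.003  0.002 -1.   ] q [ 0.25  0.64  0.23  1.87 -0.23  0.66  1.89] F [ 0.  -0.6 -0.1] M [-0.01 -0.   -0.07] w 0.0429
```

View pics/s6.png

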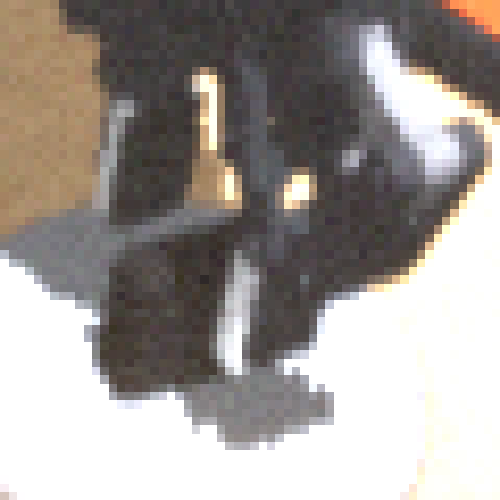

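```bash
python3 -m creep '[{"wx":0,"wy":0,"wz":0,"tx":0,"ty":0,"tz":0,"claw":0.75},{"wx":0,"wy":0,"wz":0,"tx":0,"ty":0,"tz":0,"claw":0.85},{"wx":0,"wy":0,"wz":0,"tx":0,"ty":0,"tz":0,"claw":0.95},{"wx":0,"wy":0,"wz":0,"tx":0,"ty":0,"tz":0,"claw":1},{"wx":0,"wy":0,"wz":0,"tx":0,"ty":0,"tz":0,"claw":1},{"wx":0,"wy":0,"wz":0,"tx":0,"ty":0,"tz":0,"claw":1}]' 50; python3 - <<'E'
from h import *
info()
im=bot.grab_frame('scene');c=im[235:325,335:425]
c=np.clip(c.astype(float)*1.5,0,255).astype(np.uint8)
cv2.imwrite('pics/s7.png',np.hstack([cv2.resize(c,(500,500),interpolation=0)]))
E
```

```text
clock: 5.15
position: [0.4941, -0.2806, 0.0735]
tool_rot: [2.772, 1.567, 2.477]
force: [-0.7, 0.4, 3.6]
grip_width: 0.0151
clk 5.15 p [ 0.4941 -0.2806  0.0735] jawyaw 73.09 x [-0.003  0.002 -1.   ] q [ 0.25  0.64  0.23  1.87 -0.23  0.66  1.89] F [-0.7  0.4  3.6] M [-0.02  0.14  0.01] w 0.0151
```

View pics/s7.png

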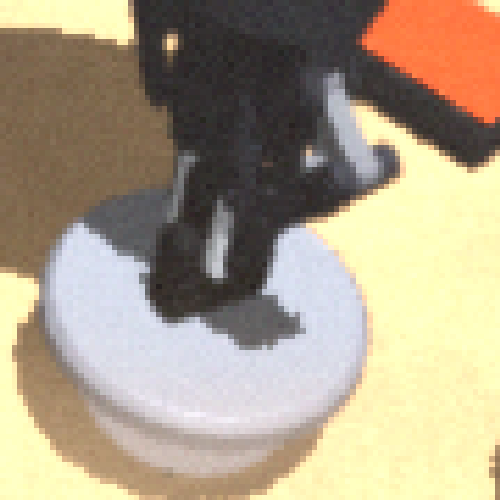

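```bash
python3 -m creep '[{"wx":0,"wy":0,"wz":0,"tx":-0.01,"ty":0,"tz":0,"claw":1},{"wx":0,"wy":0,"wz":0,"tx":-0.03,"ty":0,"tz":0,"claw":1},{"wx":0,"wy":0,"wz":0,"tx":-0.06,"ty":0,"tz":0,"claw":1},{"wx":0,"wy":0,"wz":0,"tx":-0.1,"ty":0,"tz":0,"claw":1},{"wx":0,"wy":0,"wz":0,"tx":-0.13,"ty":0,"tz":0,"claw":1},{"wx":0,"wy":0,"wz":0,"tx":-0.13,"ty":0,"tz":0,"claw":1}]' 60; python3 - <<'E'
from h import *
info();go([.4895,.0608,.20],98)
im=bot.grab_frame('scene');c=im[165:325,305:485]
cv2.imwrite('pics/s8.png',np.hstack([cv2.resize(c,(675,600))]))
E
```

```text
clock: 5.8
position: [0.4958, -0.2817, 0.2077]
tool_rot: [0.302, 1.568, 0.006]
force: [0.7, 0.2, -4.6]
grip_width: 0.0141
clk 5.8 p [ 0.4958 -0.2817  0.2077] jawyaw 73.07 x [ 0.003  0.    -1.   ] q [ 0.2   0.46  0.3   1.77 -0.16  0.94  1.84] F [ 0.7  0.2 -4.6] M [ 0.02 -0.02  0.  ] w 0.0141
jaw 98 t [ 0.0077  0.3259 -0.1058] w [-2.493e+01  1.500e-01 -1.000e-02]
jaw 278 t [ 0.0077  0.3259 -0.1058] w [ 1.5507e+02 -2.0000e-02 -2.1000e-01]
```

View pics/s8.png

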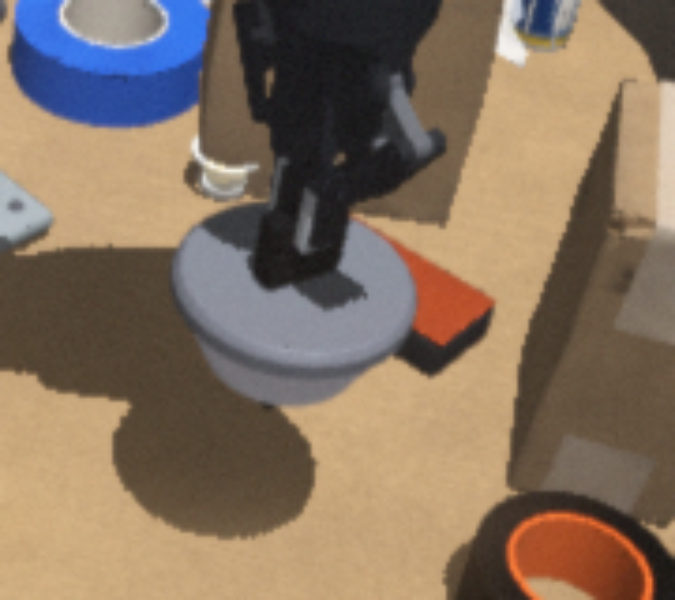

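```bash
python3 -m creep '[{"wx":-2,"wy":0,"wz":0,"tx":0,"ty":0.03,"tz":-0.01,"claw":1},{"wx":-5,"wy":0,"wz":0,"tx":0,"ty":0.07,"tz":-0.023,"claw":1},{"wx":-8,"wy":0,"wz":0,"tx":0,"ty":0.115,"tz":-0.037,"claw":1},{"wx":-12,"wy":0,"wz":0,"tx":0,"ty":0.16,"tz":-0.052,"claw":1},{"wx":-16,"wy":0,"wz":0,"tx":0,"ty":0.205,"tz":-0.067,"claw":1},{"wx":-20,"wy":0,"wz":0,"tx":0,"ty":0.25,"tz":-0.081,"claw":1},{"wx":-24,"wy":0,"wz":0,"tx":0,"ty":0.29,"tz":-0.094,"claw":1},{"wx":-25,"wy":0,"wz":0,"tx":0,"ty":0.326,"tz":-0.106,"claw":1}]'; python3 - <<'E'
from h import *
info();go([.4895,.0608,.18],98)
E
```

```text
clock: 6.65
position: [0.4873, 0.0637, 0.2049]
tool_rot: [2.446, 1.569, 2.591]
force: [0.8, -0.8, -3.5]
grip_width: 0.0142
clk 6.65 p [0.4873 0.0637 0.2049] jawyaw 98.31 x [-0.002  0.001 -1.   ] q [-0.34  0.33  0.11  1.96 -0.05  0.86  1.51] F [ 0.8 -0.8 -3.5] M [-0.05 -0.08 -0.04] w 0.0142
jaw 98 t [ 0.0249 -0.0033  0.0018] w [ 0.31 -0.08 -0.07]
jaw 278 t [ 0.0249 -0.0033  0.0018] w [-1.7969e+02  1.1000e-01 -1.3000e-01]
```

```bash
python3 -m creep '[{"wx":0,"wy":0,"wz":0,"tx":0.01,"ty":-0.003,"tz":0.002,"claw":1},{"wx":0,"wy":0,"wz":0,"tx":0.01,"ty":-0.003,"tz":0.002,"claw":1},{"wx":0,"wy":0,"wz":0,"tx":0.01,"ty":-0.003,"tz":0.002,"claw":1}]'; python3 - <<'E'
from h import *
info();go([.4895,.0608,.18],98)
a=bot.grab_frame('scene');b=bot.grab_frame('top');cv2.imwrite('pics/ra.png',a);cv2.imwrite('pics/rb.png',b)
cv2.imwrite('pics/s9.png',np.hstack([cv2.resize(a[130:270,190:330],(400,400)),cv2.resize(b[160:290,210:340],(400,400))]))
E
```

```text
clock: 6.95
position: [0.4892, 0.0601, 0.1943]
tool_rot: [2.927, 1.568, 3.071]
force: [0.5, 0.0, -2.9]
grip_width: 0.0146
clk 6.95 p [0.4892 0.0601 0.1943] jawyaw 98.24 x [-0.003  0.    -1.   ] q [-0.33  0.34  0.11  1.97 -0.05  0.84  1.52] F [ 0.5  0.  -2.9] M [-0.05  0.    0.04] w 0.0146
jaw 98 t [0.0143 0.0007 0.0004] w [ 0.24 -0.18 -0.04]
jaw 278 t [0.0143 0.0007 0.0004] w [-1.7976e+02  6.0000e-02 -2.9000e-01]
```

View pics/s9.png

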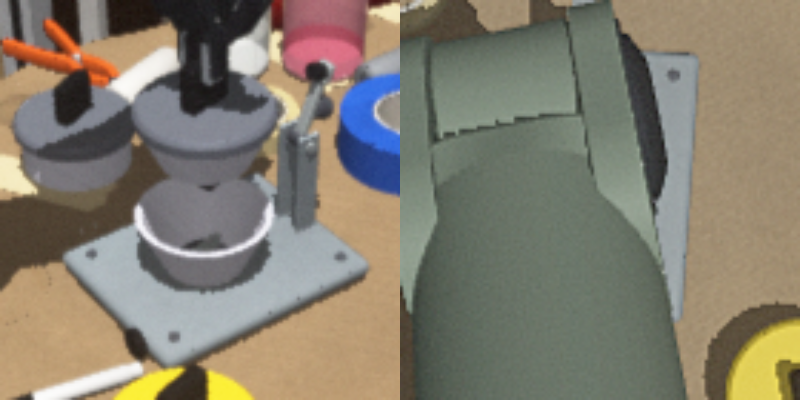

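```bash
python3 - <<'E'
from h import *
a=cv2.imread('pics/ra.png')
for z in(.18,.1825,.185):
  th=np.linspace(0,2*np.pi,60)
  P=np.array([proj("scene",[.4895+.059*np.cos(t),.0608+.059*np.sin(t),z]) for t in th]);print(z,proj("scene",[.4895,.0608,z]),P.min(0),P.max(0))
big=cv2.resize(a,None,fx=8,fy=8,interpolation=0)
P=np.array([proj("scene",[.4895+.059*np.cos(t),.0608+.059*np.sin(t),.1825]) for t in th])
cv2.polylines(big,[((P+.5)*8).astype(int)],True,(0,255,0),1)
P=np.array([proj("scene",[.4895+.0555*np.cos(t),.0608+.0555*np.sin(t),.076]) for t in th])
cv2.polylines(big,[((P+.5)*8).astype(int)],True,(0,0,255),1)
cv2.imwrite('pics/s10.png',big[145*8:220*8,220*8:310*8])
E
```

```text
0.18 (np.float64(260.82221226246673), np.float64(167.68095679595083)) [234.72719515 154.1112239 ] [286.80631507 182.54551759]
0.1825 (np.float64(260.8100416923463), np.float64(166.75158553605078)) [234.67535108 153.20280792] [286.8333009  181.59534484]
0.185 (np.float64(260.79783439470157), np.float64(165.81940968234474)) [234.62334946 152.29177024] [286.86036819 180.64216796]
```

View pics/s10.png

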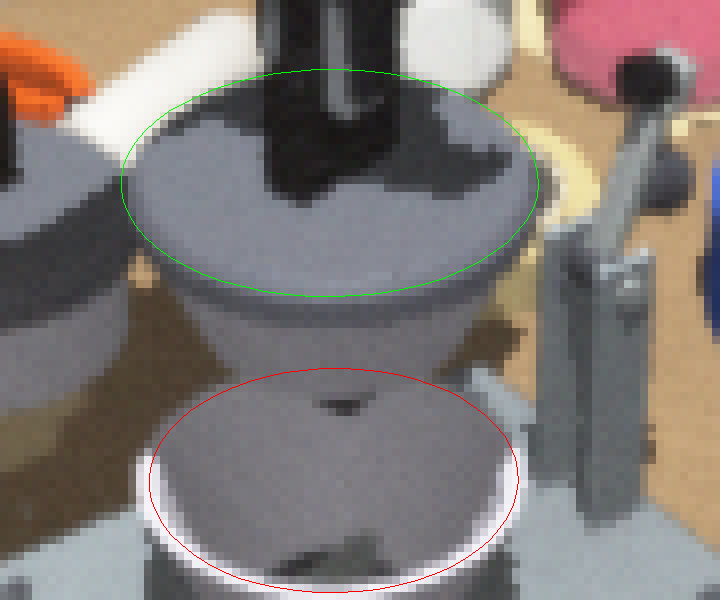

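```bash
python3 -m creep '[{"wx":0,"wy":0,"wz":0,"tx":0.01,"ty":0.001,"tz":-0.001,"claw":1},{"wx":0,"wy":0,"wz":0,"tx":0.025,"ty":0.001,"tz":-0.001,"claw":1},{"wx":0,"wy":0,"wz":0,"tx":0.04,"ty":0.001,"tz":-0.001,"claw":1},{"wx":0,"wy":0,"wz":0,"tx":0.055,"ty":0.001,"tz":-0.001,"claw":1},{"wx":0,"wy":0,"wz":0,"tx":0.065,"ty":0.001,"tz":-0.001,"claw":1},{"wx":0,"wy":0,"wz":0,"tx":0.069,"ty":0.001,"tz":-0.001,"claw":1},{"wx":0,"wy":0,"wz":0,"tx":0.069,"ty":0.001,"tz":-0.001,"claw":1}]'; python3 - <<'E'
from h import *
info();go([.488,.0612,.12],98.5)
E
```

```text
clock: 7.75
position: [0.4882, 0.0607, 0.1255]
tool_rot: [2.828, 1.568, 2.971]
force: [-1.4, 0.1, -3.2]
grip_width: 0.0147
clk 7.75 p [0.4882 0.0607 0.1255] jawyaw 98.18 x [-0.003  0.    -1.   ] q [-0.32  0.45  0.09  2.03 -0.07  0.67  1.54] F [-1.4  0.1 -3.2] M [ 0.01 -0.06 -0.01] w 0.0147
jaw 98.5 t [ 0.0055  0.0005 -0.0001] w [-0.32 -0.15 -0.05]
jaw 278.5 t [ 0.0055  0.0005 -0.0001] w [ 1.7968e+02 -8.0000e-02  2.3000e-01]
```

```bash
python3 -m creep '[{"wx":-0.3,"wy":0,"wz":0,"tx":0.002,"ty":0.0005,"tz":0,"claw":1},{"wx":-0.3,"wy":0,"wz":0,"tx":0.004,"ty":0.0005,"tz":0,"claw":1},{"wx":-0.3,"wy":0,"wz":0,"tx":0.006,"ty":0.0005,"tz":0,"claw":1},{"wx":-0.3,"wy":0,"wz":0,"tx":0.006,"ty":0.0005,"tz":0,"claw":1}]'; python3 -c "
from h import *
info()"
python3 -m creep '[{"wx":0,"wy":0,"wz":0,"tx":0.001,"ty":0,"tz":0,"claw":1},{"wx":0,"wy":0,"wz":0,"tx":0.002,"ty":0,"tz":0,"claw":1},{"wx":0,"wy":0,"wz":0,"tx":0.003,"ty":0,"tz":0,"claw":1}]'; python3 -c "
from h import *
info()"
```

```text
clock: 8.15
position: [0.4881, 0.0612, 0.1194]
tool_rot: [2.83, 1.568, 2.978]
force: [0.1, -0.2, -2.9]
grip_width: 0.0144
clk 8.15 p [0.4881 0.0612 0.1194] jawyaw 98.49 x [-0.003  0.    -1.   ] q [-0.31  0.46  0.09  2.03 -0.07  0.66  1.54] F [ 0.1 -0.2 -2.9] M [-0.03 -0.04  0.02] w 0.0144
clock: 8.45
position: [0.4881, 0.0612, 0.1164]
tool_rot: [2.814, 1.568, 2.962]
force: [0.3, 0.2, -4.2]
grip_width: 0.0145
clk 8.45 p [0.4881 0.0612 0.1164] jawyaw 98.48 x [-0.003  0.    -1.   ] q [-0.31  0.46  0.09  2.04 -0.07  0.65  1.54] F [ 0.3  0.2 -4.2] M [ 0.02 -0.   -0.03] w 0.0145
```

```bash
python3 -m creep '[{"wx":0,"wy":0,"wz":0,"tx":0.001,"ty":0,"tz":0,"claw":1},{"wx":0,"wy":0,"wz":0,"tx":0.002,"ty":0,"tz":0,"claw":1},{"wx":0,"wy":0,"wz":0,"tx":0.002,"ty":0,"tz":0,"claw":1}]'; python3 -c "
from h import *
info()"
python3 -m creep '[{"wx":0,"wy":0,"wz":0,"tx":0.001,"ty":0,"tz":0,"claw":1},{"wx":0,"wy":0,"wz":0,"tx":0.001,"ty":0,"tz":0,"claw":1}]'; python3 -c "
from h import *
info()"
```

```text
clock: 8.75
position: [0.488, 0.0612, 0.1143]
tool_rot: [2.848, 1.568, 2.996]
force: [0.0, 0.4, -3.5]
grip_width: 0.0147
clk 8.75 p [0.488  0.0612 0.1143] jawyaw 98.49 x [-0.003  0.    -1.   ] q [-0.31  0.46  0.09  2.04 -0.07  0.64  1.54] F [ 0.   0.4 -3.5] M [-0.02  0.   -0.04] w 0.0147
clock: 8.95
position: [0.488, 0.0612, 0.1132]
tool_rot: [2.852, 1.568, 3.0]
force: [-0.2, 1.2, -2.9]
grip_width: 0.0143
clk 8.95 p [0.488  0.0612 0.1132] jawyaw 98.48 x [-0.003  0.    -1.   ] q [-0.31  0.47  0.09  2.04 -0.07  0.64  1.54] F [-0.2  1.2 -2.9] M [-0.04 -0.   -0.01] w 0.0143
```

Already 3 mm below the "standing on the blade" height with no contact force, so the gap seems to be over the blade. Continuing gently.

```bash
python3 -m creep '[{"wx":0,"wy":0,"wz":0,"tx":0.001,"ty":0,"tz":0,"claw":1},{"wx":0,"wy":0,"wz":0,"tx":0.002,"ty":0,"tz":0,"claw":1},{"wx":0,"wy":0,"wz":0,"tx":0.002,"ty":0,"tz":0,"claw":1}]'; python3 -c "
from h import *
info()"
python3 -m creep '[{"wx":0,"wy":0,"wz":0,"tx":0.001,"ty":0,"tz":0,"claw":1},{"wx":0,"wy":0,"wz":0,"tx":0.0015,"ty":0,"tz":0,"claw":1},{"wx":0,"wy":0,"wz":0,"tx":0.0015,"ty":0,"tz":0,"claw":1}]'; python3 -c "
from h import *
info()"
```

```text
clock: 9.25
position: [0.4879, 0.0612, 0.111]
tool_rot: [2.886, 1.568, 3.034]
force: [0.1, -0.7, -3.5]
grip_width: 0.0144
clk 9.25 p [0.4879 0.0612 0.111 ] jawyaw 98.49 x [-0.003  0.    -1.   ] q [-0.31  0.47  0.09  2.04 -0.07  0.64  1.54] F [ 0.1 -0.7 -3.5] M [-0.   -0.02 -0.01] w 0.0144
clock: 9.55
position: [0.4878, 0.0611, 0.1094]
tool_rot: [2.914, 1.567, 3.062]
force: [-0.2, -0.2, -3.8]
grip_width: 0.0145
clk 9.55 p [0.4878 0.0611 0.1094] jawyaw 98.49 x [-0.003  0.    -1.   ] q [-0.31  0.47  0.09  2.04 -0.07  0.63  1.54] F [-0.2 -0.2 -3.8] M [ 0.   -0.02  0.03] w 0.0145
```

```bash
python3 -m creep '[{"wx":0,"wy":0,"wz":0,"tx":0.001,"ty":0,"tz":0,"claw":1},{"wx":0,"wy":0,"wz":0,"tx":0.001,"ty":0,"tz":0,"claw":1},{"wx":0,"wy":0,"wz":0,"tx":0.001,"ty":0,"tz":0,"claw":1}]'; python3 -c "
from h import *
info()"
python3 -m creep '[{"wx":0,"wy":0,"wz":0,"tx":0.001,"ty":0,"tz":0,"claw":1},{"wx":0,"wy":0,"wz":0,"tx":0.001,"ty":0,"tz":0,"claw":1},{"wx":0,"wy":0,"wz":0,"tx":0.001,"ty":0,"tz":0,"claw":1}]'; python3 -c "
from h import *
info()"
```

```text
clock: 9.85
position: [0.4878, 0.0611, 0.1084]
tool_rot: [2.922, 1.567, 3.071]
force: [-0.3, -0.1, -3.6]
grip_width: 0.0142
clk 9.85 p [0.4878 0.0611 0.1084] jawyaw 98.48 x [-0.003  0.    -1.   ] q [-0.31  0.47  0.09  2.04 -0.07  0.63  1.54] F [-0.3 -0.1 -3.6] M [-0.11  0.07  0.02] w 0.0142
clock: 10.15
position: [0.4878, 0.061, 0.1076]
tool_rot: [2.914, 1.568, 3.062]
force: [-2.1, -1.2, 5.6]
grip_width: 0.0141
clk 10.15 p [0.4878 0.061  0.1076] jawyaw 98.48 x [-0.003  0.    -1.   ] q [-0.31  0.48  0.09  2.04 -0.07  0.63  1.54] F [-2.1 -1.2  5.6] M [-0.37  0.54 -0.05] w 0.0141
```

```bash
python3 -m creep '[{"wx":0,"wy":0,"wz":0,"tx":0,"ty":0,"tz":0,"claw":0.7},{"wx":0,"wy":0,"wz":0,"tx":0,"ty":0,"tz":0,"claw":0.6},{"wx":0,"wy":0,"wz":0,"tx":0,"ty":0,"tz":0,"claw":0.5},{"wx":0,"wy":0,"wz":0,"tx":0,"ty":0,"tz":0,"claw":0.5}]'; python3 - <<'E'
from h import *
info()
a=bot.grab_frame('scene');cv2.imwrite('pics/rc.png',a)
big=cv2.resize(a,None,fx=8,fy=8,interpolation=0)
th=np.linspace(0,2*np.pi,60)
P=np.array([proj("scene",[.4895+.059*np.cos(t),.0608+.059*np.sin(t),.098]) for t in th])
cv2.polylines(big,[((P+.5)*8).astype(int)],True,(0,255,0),1)
P=np.array([proj("scene",[.4895+.0555*np.cos(t),.0608+.0555*np.sin(t),.076]) for t in th])
cv2.polylines(big,[((P+.5)*8).astype(int)],True,(0,0,255),1)
cv2.imwrite('pics/s11.png',big[155*8:230*8,220*8:310*8])
E
```

```text
clock: 10.55
position: [0.4879, 0.0611, 0.1076]
tool_rot: [2.892, 1.568, 3.04]
force: [0.8, 0.2, 0.9]
grip_width: 0.0429
clk 10.55 p [0.4879 0.0611 0.1076] jawyaw 98.48 x [-0.003  0.    -1.   ] q [-0.31  0.48  0.09  2.04 -0.07  0.63  1.54] F [0.8 0.2 0.9] M [ 0.04 -0.03 -0.04] w 0.0429
```

View pics/s11.png

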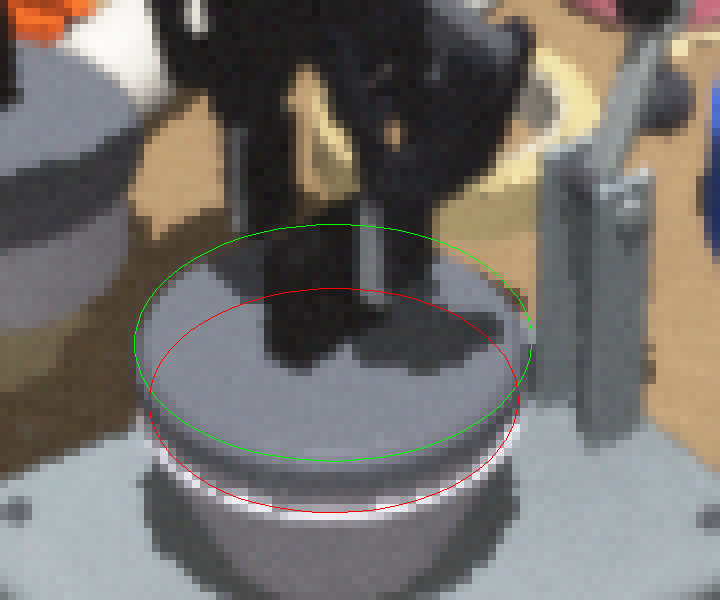

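```bash
python3 -m creep '[{"wx":0,"wy":0,"wz":0,"tx":-0.005,"ty":0,"tz":0,"claw":0.4},{"wx":0,"wy":0,"wz":0,"tx":-0.02,"ty":0,"tz":0,"claw":0.4},{"wx":0,"wy":0,"wz":0,"tx":-0.05,"ty":0,"tz":0,"claw":0.4},{"wx":0,"wy":0,"wz":0,"tx":-0.09,"ty":0,"tz":0,"claw":0.4},{"wx":0,"wy":0,"wz":0,"tx":-0.13,"ty":0,"tz":0,"claw":0.4},{"wx":0,"wy":0,"wz":0,"tx":-0.165,"ty":0,"tz":0,"claw":0.6},{"wx":0,"wy":0,"wz":0,"tx":-0.165,"ty":0,"tz":0,"claw":1},{"wx":0,"wy":0,"wz":0,"tx":-0.165,"ty":0,"tz":0,"claw":1}]' 30; python3 - <<'E'
from h import *
info();go([.67,.051,.265],86);go([.67,.051,.265],98.5)
a=bot.grab_frame('scene');b=bot.grab_frame('top')
cv2.imwrite('pics/s12.png',np.hstack([cv2.resize(a[110:260,200:350],(400,400)),cv2.resize(b[60:260,180:380],(400,400))]))
cv2.imwrite('pics/rd.png',a)
E
```

```text
clock: 11.4
position: [0.4885, 0.0611, 0.2734]
tool_rot: [2.517, 1.569, 2.665]
force: [0.4, 0.2, -0.5]
grip_width: 0.0079
clk 11.4 p [0.4885 0.0611 0.2734] jawyaw 98.48 x [-0.002  0.001 -1.   ] q [-0.34  0.25  0.12  1.87 -0.04  1.03  1.51] F [ 0.4  0.2 -0.5] M [ 0.03 -0.   -0.02] w 0.0079
jaw 86 t [ 0.0081 -0.0367  0.178 ] w [12.48 -0.09 -0.05]
jaw 266 t [ 0.0081 -0.0367  0.178 ] w [-1.6752e+02  7.0000e-02 -1.3000e-01]
jaw 98.5 t [ 0.0081 -0.0367  0.178 ] w [-0.02 -0.08 -0.06]
jaw 278.5 t [ 0.0081 -0.0367  0.178 ] w [ 1.7998e+02 -9.0000e-02  1.3000e-01]
```

View pics/s12.png

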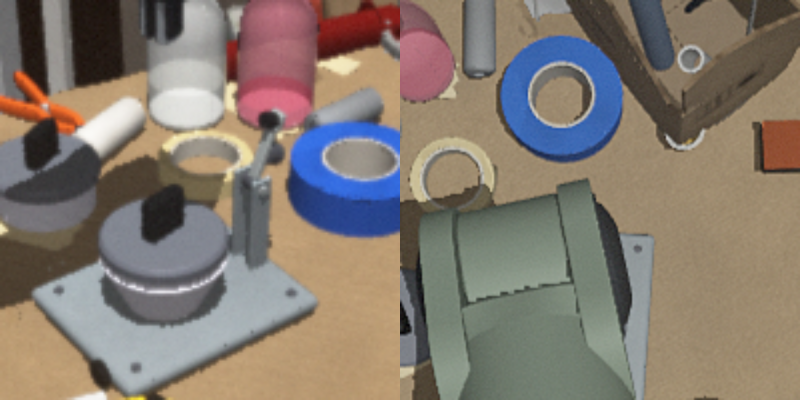

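```bash
python3 -m creep '[{"wx":2,"wy":0,"wz":0,"tx":0,"ty":-0.005,"tz":0.03,"claw":1},{"wx":5,"wy":0,"wz":0,"tx":0,"ty":-0.015,"tz":0.07,"claw":1},{"wx":8,"wy":0,"wz":0,"tx":0,"ty":-0.025,"tz":0.115,"claw":1},{"wx":10,"wy":0,"wz":0,"tx":0,"ty":-0.032,"tz":0.15,"claw":1},{"wx":12.5,"wy":0,"wz":0,"tx":0,"ty":-0.037,"tz":0.178,"claw":1},{"wx":12.5,"wy":0,"wz":0,"tx":0,"ty":-0.037,"tz":0.178,"claw":1},{"wx":12.5,"wy":0,"wz":0,"tx":0,"ty":-0.037,"tz":0.178,"claw":1}]'; python3 - <<'E'
from h import *
info();go([.67,.051,.152],86)
E
```

```text
clock: 12.2
position: [0.6689, 0.0504, 0.2694]
tool_rot: [-2.976, 1.564, -3.046]
force: [-0.1, 0.6, 0.5]
grip_width: 0.0002
clk 12.2 p [0.6689 0.0504 0.2694] jawyaw 85.99 x [-0.007 -0.001 -1.   ] q [-0.28  0.56  0.19  1.4  -0.11  1.19  1.42] F [-0.1  0.6  0.5] M [ 0.02  0.05 -0.02] w 0.0002
jaw 86 t [0.1174 0.0008 0.0019] w [-0.01 -0.4   0.07]
jaw 266 t [0.1174 0.0008 0.0019] w [1.7999e+02 1.0000e-01 6.2000e-01]
```

```bash
python3 -m creep '[{"wx":0,"wy":-0.4,"wz":0,"tx":0.03,"ty":0.001,"tz":0.002,"claw":1},{"wx":0,"wy":-0.4,"wz":0,"tx":0.06,"ty":0.001,"tz":0.002,"claw":1},{"wx":0,"wy":-0.4,"wz":0,"tx":0.085,"ty":0.001,"tz":0.002,"claw":1},{"wx":0,"wy":-0.4,"wz":0,"tx":0.105,"ty":0.001,"tz":0.002,"claw":1},{"wx":0,"wy":-0.4,"wz":0,"tx":0.115,"ty":0.001,"tz":0.002,"claw":1},{"wx":0,"wy":-0.4,"wz":0,"tx":0.115,"ty":0.001,"tz":0.002,"claw":1}]'; python3 - <<'E'
from h import *
info()
a=bot.grab_frame('scene')
cv2.imwrite('pics/s13.png',cv2.resize(a[90:240,210:360],(600,600),interpolation=cv2.INTER_CUBIC))
E
```

```text
clock: 12.8
position: [0.6691, 0.0513, 0.1534]
tool_rot: [-2.514, 1.568, -2.583]
force: [-0.3, 0.6, -0.1]
grip_width: -0.0002
clk 12.8 p [0.6691 0.0513 0.1534] jawyaw 86.02 x [-0.002 -0.001 -1.   ] q [-0.27  0.67  0.16  1.53 -0.12  0.96  1.43] F [-0.3  0.6 -0.1] M [ 0.04  0.02 -0.01] w -0.0002
```

View pics/s13.png

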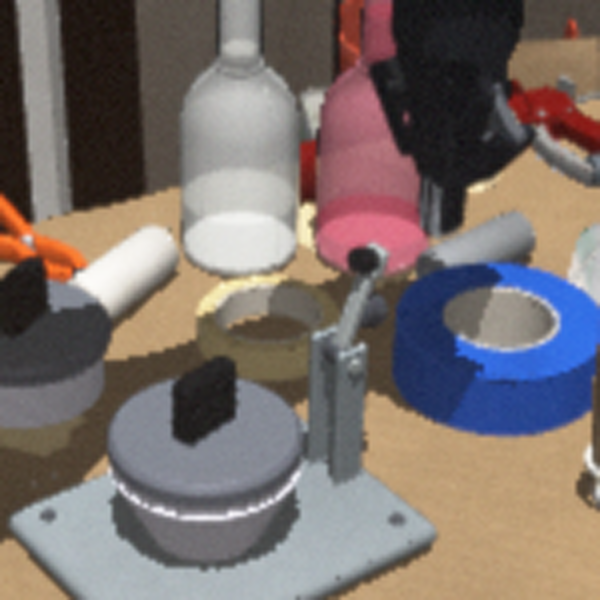

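```bash
python3 -c "
from h import *
for z in(.136,.15,.16,.17): print(z,proj('scene',[.669,.051,z]))
print('tip',proj('scene',[.612,.052,.17]),proj('scene',[.62,.052,.132]))
"
```

```text
0.136 (np.float64(318.7192843028051), np.float64(159.33841183645526))
0.15 (np.float64(319.0988692859138), np.float64(154.57473235539288))
0.16 (np.float64(319.37356223185776), np.float64(151.12741697566057))
0.17 (np.float64(319.65127803582226), np.float64(147.6421656201465))
tip (np.float64(302.62960867059957), np.float64(155.1083226669585)) (np.float64(304.2777254007287), np.float64(167.22040578877613))
```

```bash
python3 -m creep '[{"wx":0,"wy":0,"wz":0,"tx":0.015,"ty":0,"tz":-0.005,"claw":1},{"wx":0,"wy":0,"wz":0,"tx":0.017,"ty":0,"tz":-0.02,"claw":1},{"wx":0,"wy":0,"wz":0,"tx":0.017,"ty":0,"tz":-0.03,"claw":1},{"wx":0,"wy":0,"wz":0,"tx":0.017,"ty":0,"tz":-0.035,"claw":1}]'; python3 - <<'E'
from h import *
info()
a=bot.grab_frame('scene')
cv2.imwrite('pics/s14.png',cv2.resize(a[110:210,240:340],(600,600),interpolation=cv2.INTER_CUBIC))
E
```

```text
clock: 13.25
position: [0.6347, 0.0538, 0.1389]
tool_rot: [-0.609, 1.57, -0.679]
force: [0.5, 0.9, 0.7]
grip_width: 0.0002
clk 13.25 p [0.6347 0.0538 0.1389] jawyaw 86.02 x [ 0.001 -0.001 -1.   ] q [-0.28  0.63  0.16  1.64 -0.12  0.88  1.43] F [0.5 0.9 0.7] M [ 0.01 -0.   -0.  ] w 0.0002
```

View pics/s14.png

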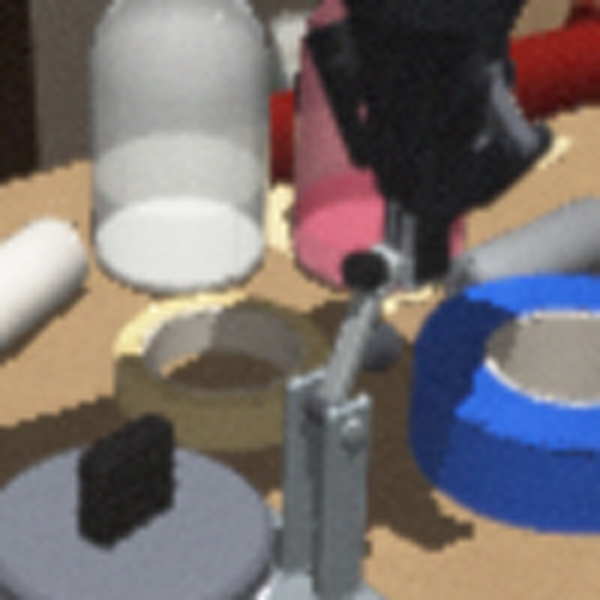

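```bash
python3 -m creep '[{"wx":0,"wy":0,"wz":0,"tx":0.006,"ty":-0.001,"tz":0,"claw":1},{"wx":0,"wy":0,"wz":0,"tx":0.006,"ty":-0.001,"tz":-0.007,"claw":1},{"wx":0,"wy":0,"wz":0,"tx":0.006,"ty":-0.001,"tz":-0.014,"claw":1},{"wx":0,"wy":0,"wz":0,"tx":0.006,"ty":-0.001,"tz":-0.02,"claw":1},{"wx":0,"wy":0,"wz":0,"tx":0.006,"ty":-0.001,"tz":-0.026,"claw":1},{"wx":0,"wy":0,"wz":0,"tx":0.006,"ty":-0.001,"tz":-0.026,"claw":1}]'; python3 - <<'E'
from h import *
info()
a=bot.grab_frame('scene')
cv2.imwrite('pics/s15.png',cv2.resize(a[110:210,240:340],(600,600),interpolation=cv2.INTER_CUBIC))
E
```

```text
clock: 13.9
position: [0.6115, 0.0544, 0.1359]
tool_rot: [0.047, 1.561, -0.023]
force: [8.6, -2.0, 22.9]
grip_width: 0.0002
clk 13.9 p [0.6115 0.0544 0.1359] jawyaw 85.99 x [ 0.009 -0.    -1.   ] q [-0.3   0.6   0.16  1.72 -0.12  0.83  1.42] F [ 8.6 -2.  22.9] M [-0.64 -1.96  0.03] w 0.0002
```

View pics/s15.png

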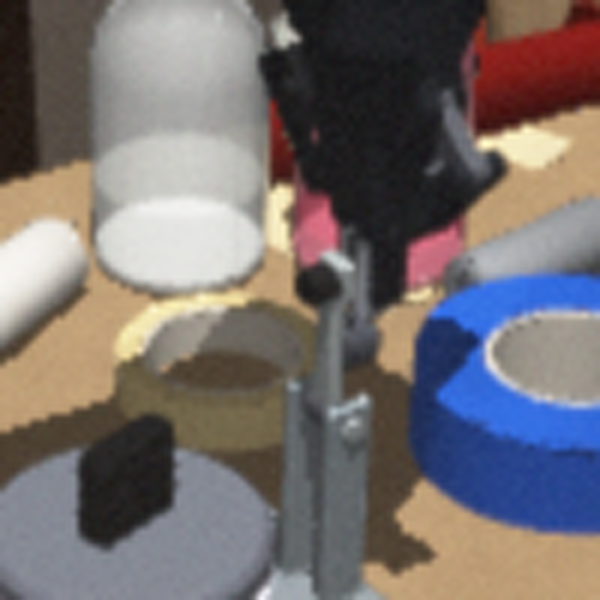

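```bash
python3 -m creep '[{"wx":0,"wy":-0.5,"wz":0,"tx":-0.006,"ty":0,"tz":0,"claw":1},{"wx":0,"wy":-0.5,"wz":0,"tx":-0.01,"ty":0,"tz":0,"claw":1},{"wx":0,"wy":-0.5,"wz":0,"tx":-0.01,"ty":0,"tz":-0.004,"claw":1}]'; python3 - <<'E'
from h import *
info()
a=bot.grab_frame('scene')
cv2.imwrite('pics/s16.png',cv2.resize(a[110:210,240:340],(600,600),interpolation=cv2.INTER_CUBIC))
E
```

```text
clock: 14.25
position: [0.6074, 0.0548, 0.1462]
tool_rot: [0.031, 1.553, -0.039]
force: [0.6, -1.6, 0.0]
grip_width: 0.0001
clk 14.25 p [0.6074 0.0548 0.1462] jawyaw 85.99 x [ 0.018 -0.001 -1.   ] q [-0.3   0.57  0.16  1.73 -0.11  0.83  1.41] F [ 0.6 -1.6  0. ] M [ 0.01 -0.07 -0.05] w 0.0001
```

View pics/s16.png

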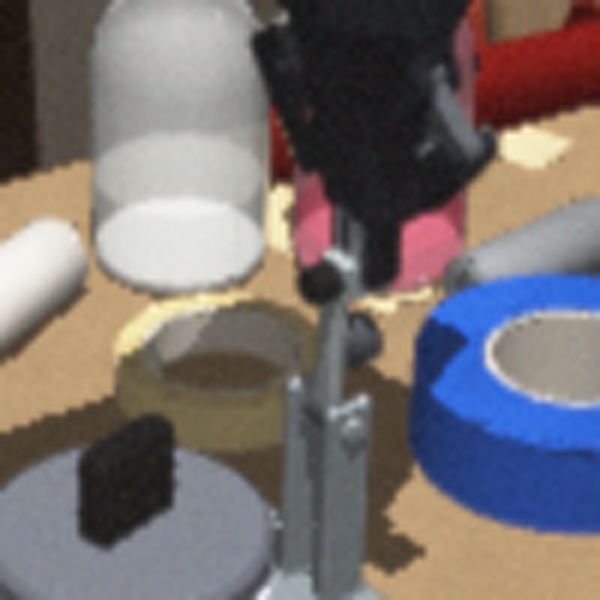

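```bash
python3 -m creep '[{"wx":0,"wy":0.8,"wz":0,"tx":-0.001,"ty":0,"tz":-0.005,"claw":1},{"wx":0,"wy":0.8,"wz":0,"tx":-0.002,"ty":0,"tz":-0.01,"claw":1},{"wx":0,"wy":0.8,"wz":0,"tx":-0.004,"ty":0,"tz":-0.015,"claw":1},{"wx":0,"wy":0.8,"wz":0,"tx":-0.004,"ty":0,"tz":-0.015,"claw":1}]'; python3 - <<'E'
from h import *
info()
a=bot.grab_frame('scene')
cv2.imwrite('pics/s17.png',cv2.resize(a[110:210,240:340],(600,600),interpolation=cv2.INTER_CUBIC))
E
```

```text
clock: 14.7
position: [0.5908, 0.056, 0.1497]
tool_rot: [0.172, 1.568, 0.102]
force: [-0.1, -0.3, -0.6]
grip_width: -0.0003
clk 14.7 p [0.5908 0.056  0.1497] jawyaw 86.01 x [ 0.003  0.    -1.   ] q [-0.31  0.55  0.16  1.76 -0.11  0.84  1.41] F [-0.1 -0.3 -0.6] M [ 0.01  0.04 -0.03] w -0.0003
```

View pics/s17.png

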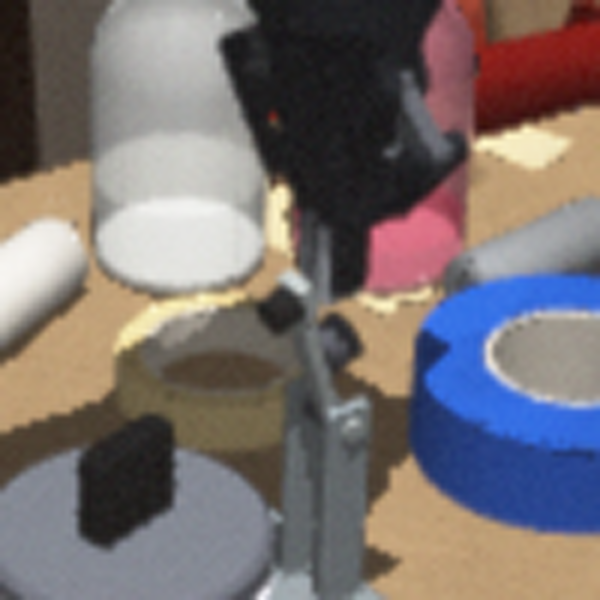

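```bash
python3 -m creep '[{"wx":0,"wy":0,"wz":0,"tx":-0.005,"ty":0,"tz":-0.004,"claw":1},{"wx":0,"wy":0,"wz":0,"tx":-0.02,"ty":0,"tz":-0.004,"claw":1},{"wx":0,"wy":0,"wz":0,"tx":-0.05,"ty":0,"tz":0.01,"claw":1},{"wx":0,"wy":0,"wz":0,"tx":-0.09,"ty":0,"tz":0.01,"claw":1},{"wx":0,"wy":0,"wz":0,"tx":-0.11,"ty":0,"tz":0.01,"claw":1},{"wx":0,"wy":0,"wz":0,"tx":-0.11,"ty":0,"tz":0.01,"claw":1},{"wx":0,"wy":0,"wz":0,"tx":-0.11,"ty":0,"tz":0.01,"claw":1},{"wx":0,"wy":0,"wz":0,"tx":-0.11,"ty":0,"tz":0.01,"claw":1}]'; python3 - <<'E'
from h import *
info()
a=bot.grab_frame('scene')
cv2.imwrite('pics/s18.png',cv2.resize(a[130:250,220:340],(600,600),interpolation=cv2.INTER_CUBIC))
E
```

```text
clock: 15.55
position: [0.6003, 0.0552, 0.2589]
tool_rot: [0.111, 1.569, 0.042]
force: [-1.5, 0.5, 0.9]
grip_width: 0.0002
clk 15.55 p [0.6003 0.0552 0.2589] jawyaw 86.01 x [ 0.002  0.    -1.   ] q [-0.32  0.45  0.19  1.62 -0.09  1.08  1.39] F [-1.5  0.5  0.9] M [-0.03  0.01  0.05] w 0.0002
```

View pics/s18.png

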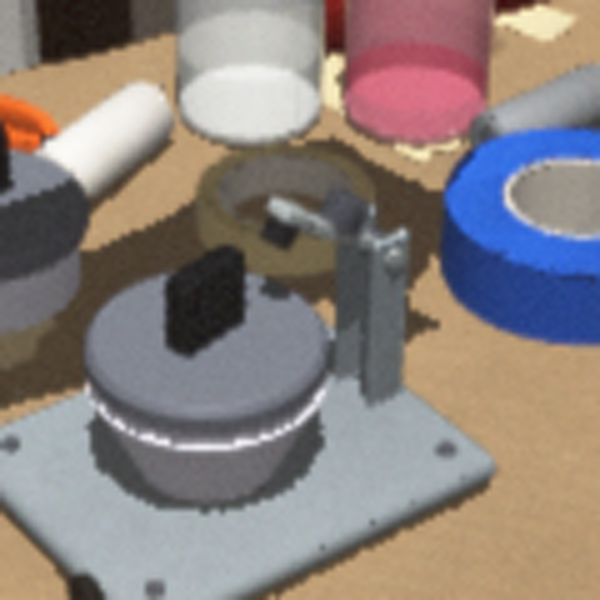

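Arm is falling slowly (shadow of the pad nearing the lid at crop 275,287). Wait with the robot clear.

```bash
python3 -m creep '[{"wx":0,"wy":0,"wz":0,"tx":-0.02,"ty":0,"tz":0,"claw":1},{"wx":0,"wy":0,"wz":0,"tx":-0.02,"ty":0,"tz":0,"claw":1},{"wx":0,"wy":0,"wz":0,"tx":-0.02,"ty":0,"tz":0,"claw":1},{"wx":0,"wy":0,"wz":0,"tx":-0.02,"ty":0,"tz":0,"claw":1},{"wx":0,"wy":0,"wz":0,"tx":-0.02,"ty":0,"tz":0,"claw":1},{"wx":0,"wy":0,"wz":0,"tx":-0.02,"ty":0,"tz":0,"claw":1},{"wx":0,"wy":0,"wz":0,"tx":-0.02,"ty":0,"tz":0,"claw":1},{"wx":0,"wy":0,"wz":0,"tx":-0.02,"ty":0,"tz":0,"claw":1}]' >/dev/null;  python3 -m creep '[{"wx":0,"wy":0,"wz":0,"tx":0,"ty":0,"tz":0,"claw":1},{"wx":0,"wy":0,"wz":0,"tx":0,"ty":0,"tz":0,"claw":1},{"wx":0,"wy":0,"wz":0,"tx":0,"ty":0,"tz":0,"claw":1},{"wx":0,"wy":0,"wz":0,"tx":0,"ty":0,"tz":0,"claw":1},{"wx":0,"wy":0,"wz":0,"tx":0,"ty":0,"tz":0,"claw":1},{"wx":0,"wy":0,"wz":0,"tx":0,"ty":0,"tz":0,"claw":1},{"wx":0,"wy":0,"wz":0,"tx":0,"ty":0,"tz":0,"claw":1},{"wx":0,"wy":0,"wz":0,"tx":0,"ty":0,"tz":0,"claw":1}]'; python3 - <<'E'
from h import *
a=bot.grab_frame('scene');s0=cv2.imread('pics/scene0.png')
print(proj('scene',[.5265,.058,.112]),proj('scene',[.589,.0535,.112]))
for th in(0,.15):
  print(th,proj('scene',[.589-.063*np.cos(th),.0535+.0046,.112+.063*np.sin(th)]))
cv2.imwrite('pics/s19.png',cv2.resize(a[130:250,220:340],(600,600),interpolation=cv2.INTER_CUBIC));cv2.imwrite('pics/re.png',a)
E
```

```text
clock: 17.2
position: [0.6003, 0.0552, 0.2787]
tool_rot: [0.035, 1.569, -0.034]
force: [0.6, -0.1, 0.0]
grip_width: 0.0
(np.float64(273.8576929535428), np.float64(186.67279515639743)) (np.float64(294.3432299786422), np.float64(178.13895100530667))
0 (np.float64(273.67191902142207), np.float64(186.73111968176474))
0.15 (np.float64(273.92353140077), np.float64(183.40561806845648))
```

View pics/s19.png

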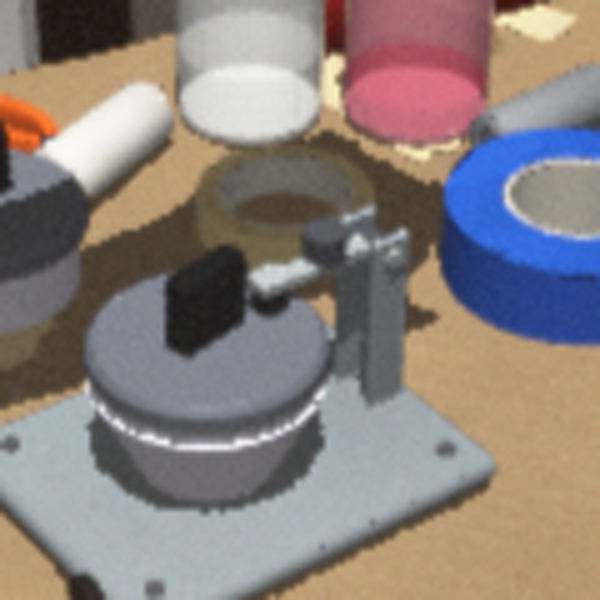

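View pics/re.png

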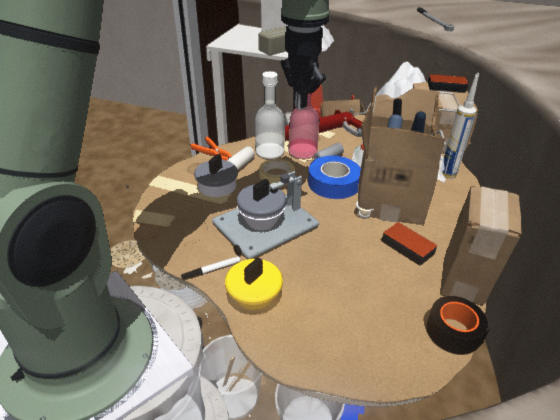

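```bash
python3 -m creep '[{"wx":0,"wy":0,"wz":0,"tx":0,"ty":0,"tz":0,"claw":1},{"wx":0,"wy":0,"wz":0,"tx":0,"ty":0,"tz":0,"claw":1},{"wx":0,"wy":0,"wz":0,"tx":0,"ty":0,"tz":0,"claw":1},{"wx":0,"wy":0,"wz":0,"tx":0,"ty":0,"tz":0,"claw":1},{"wx":0,"wy":0,"wz":0,"tx":0,"ty":0,"tz":0,"claw":1},{"wx":0,"wy":0,"wz":0,"tx":0,"ty":0,"tz":0,"claw":1},{"wx":0,"wy":0,"wz":0,"tx":0,"ty":0,"tz":0,"claw":1},{"wx":0,"wy":0,"wz":0,"tx":0,"ty":0,"tz":0,"claw":1}]'; python3 - <<'E'
from h import *
a=bot.grab_frame('scene');b=cv2.imread('pics/re.png')
d=cv2.absdiff(a,b)[130:250,220:340].max(2);print("pixels changed",(d>30).sum())
big=cv2.resize(a,None,fx=8,fy=8,interpolation=0)
th=np.linspace(0,2*np.pi,60)
P=np.array([proj("scene",[.4895+.059*np.cos(t),.0608+.059*np.sin(t),.098]) for t in th])
cv2.polylines(big,[((P+.5)*8).astype(int)],True,(0,255,0),1)
cv2.imwrite('pics/s20.png',big[160*8:225*8,225*8:310*8])
E
```

```text
clock: 18.05
position: [0.6003, 0.0552, 0.2787]
tool_rot: [0.057, 1.569, -0.012]
force: [0.1, -0.0, -0.7]
grip_width: 0.0003
pixels changed 0
```

View pics/s20.png

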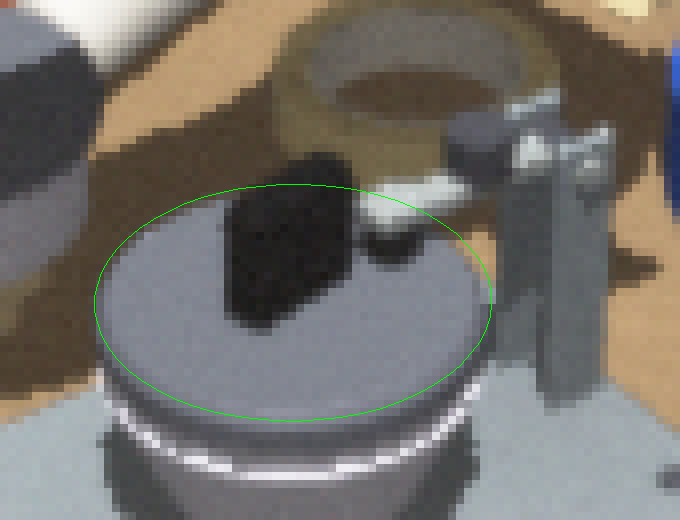

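The canister's lid lies on the predicted home outline, the arm is level with its pad on the lid, nothing is moving and the robot is clear.

```bash
python3 -c "
from workcell import bot
print(bot.job_done())"
```

```text
the job is handed in; nothing more can be done
None
```

I put the tapered canister (the right-hand grey one) fully home in the socket and let go. Then I pushed the hold-down arm over from behind, and it fell slowly onto the lid. I handed in at about 18 s.

**Canister fit:** I measured the blade's direction in the top view, about 8.5° in world yaw, and turned the canister to match before lowering it. It went past the "standing on the blade" height with no contact. First contact, about 9 N, came at the expected home height, so no searching turn was needed.

**Last checks:** The lid lies within about a pixel of the predicted home outline. The arm's tip is within about 3 pixels sideways and half a pixel in height of its level position. Two pictures 0.85 s apart showed no change, the robot was clear, and the wrist force was about zero. In the last pictures the straight canister, tape roll and sanding block look to be where they started; I did not measure their positions again.

**What disagreed:**
- **Fingertip height:** In the pictures the fingertips stood about 20 mm higher than the stated tool geometry implies. I set the grasp and push heights from the pictures instead.
- **First push:** The fingertips pressed on the arm's rear weight with about 23 N, under the 40 N limit. I raised them 10 mm and finished the push above it.

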